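# Raise and lock the telescoping counter sign

## Robot

A 6-joint arm with a two-finger parallel gripper is mounted at the origin on a cart in front of the work surface, level with it; the furniture and walls round the work are solid. World frame = base frame: x ahead of the robot, y to its left, z up, the work surface at z = 0. Lengths are in m, angles in degrees, forces in N, time in s.
With the tool pointing down it reaches from about 0.3 to 0.85 m from the base axis. Payload 4.2 kg.
Tool frame: the origin (TCP) lies at the very end of the fingers, on their centre line; the grasp point (between the pads) lies 19 mm behind it; y points along the fingers, z is the direction in which the jaws open and shut, and the axes are right-handed (so a half turn about y gives the same grasp; the last joint's range is limited). The gripper opens to 91 mm and grips with 3 to 60 N. Pads are 32 mm wide; open, the fingers measure 118 mm over their backs; the gripper's body (76 mm by 178 mm) begins 60 mm behind the grasp point.
Start: joints at [-64.859, 18.312, 89.639, -0, 72.044, -1.146], TCP at [0.255, -0.516, 0.214] pointing down, gripper open.
Joint ranges: [-177.97, 177.97], [-48.28, 115.42], [12.27, 149.76], [-77.06, 257.06], [2.81, 150.46], [-146.56, 146.56]. Speed limits (degrees/s): [147.25, 147.25, 180, 180, 180, 180].

## Interface

Orientations are given as [roll, pitch, yaw] about the fixed x, y, z axes, in that order (R = Rz(yaw) Ry(pitch) Rx(roll)).
In Python, from cell import robot gives the robot as it stands.
- The arm moves only by the shell command python3 -m inch 'ROWS'. ROWS is a JSON object of lists of equal length, an entry for each row: "translation": the shift along the world's x, y, z in mm, a list of three; "angular": the turn, a rotation vector about the world's x, y, z in rad, a list of three; "fingers": the closure, from 0 (fully open) to 1 (shut). A call has 1 to 12 rows; each row is the pose to reach, as a shift and turn from the pose commanded when the call began; what a row does not reach only later rows make up. A row lasts 1/12 s, in which the tool goes at most 41.7 mm and 7.16 degrees, less where a joint would pass 70% of its speed; a pose out of reach is approached as far as the arm can. A call with a gripper value outside its range is refused whole. The fingers move at their own pace and stop on an object; the grip force is fixed at half the most. Time passes only in rows, so rows that repeat a pose let the fingers close. It gives the time, the measured TCP pose, the force and the opening at its end, in the units of the state.
- robot.get_obs(): the state, without advancing time (a new reading comes with each control period).
- robot.read_camera(name): name is "scene" or "top" or "wrist"; returns a dict with "color" (420x560x3 uint8, red, green, blue), "depth" (420x560 float32, m along the optical axis (not along the pixel's ray), 0 where there is no reading), "K" (3x3 intrinsics, pixels), "rvec" (rotation vector, rad) and "tvec" (3), from world to camera coordinates, as OpenCV has them. Camera axes: x right, y down, z forward; pixel columns grow to the right and rows downward; lengths in m; the calibration is good to about 2 mm. A picture is of the moment at which its call begins.
- robot.sign_off(): hands the job in, once; it reports no verdict.
The state is a dict: "time_s": time; "joints": joint angles; "dq": joint speeds; "effort": joint torques, N m; "ee_pos": TCP position; "ee_rot": TCP orientation; "ft_force": force on the tool from outside, world axes, zero at the start; "torque": the same for the moment, N m; "gripper_width": finger opening in m.
Only numpy, scipy, OpenCV 4.12 (cv2) and the standard library are available. Lean on these libraries where they do the work, as an engineer would, in place of code of your own. Each camera call takes 0.05 s, during which the arm holds its last target.

## Task

The slate price sign on the telescoping counter stand has been left pushed down, too low to be seen across the shop. Turn the sign anticlockwise (seen from above) to free it, draw it straight up, find by feel the notch in the black sleeve, turn the sign back clockwise fully home in that notch and let go, so that it stays up by itself. Work gently: never force the locking lug, do not lift the stand or drag or turn its foot, and leave the goods beside it where they are.

Things in the scene. Friction and masses are not known exactly. Their poses are not given: they have to be found in the camera images.
- stand: Free-standing sign stand, 1.6 kg, not fastened down: black round foot (136 mm across, 14 mm high), brass outer tube (26 mm across), and in it a grey inner pole that carries the slate sign. Origin: centre of the foot's underside; z up along the pole; the locked sign faces along its -x. Only its weight holds it: over about 12 N upward or 0.25 N m of twist it shifts.
- foot_edge (a point): Point on the upper rim of the foot, 66 mm from the pole axis toward the stand's -x, 12 mm above the counter. It shows whether the foot has been turned.
- tube_top (a point): Top of the outer tube on the pole axis, 152 mm above the counter. A black sleeve (33 mm across, 78 mm tall) is clamped round the tube below it, at a height that differs every time; half-way up the sleeve is the upper notch, open to the channel. The upright channel for the lug runs the whole length of tube and sleeve, on the side toward the robot.
- sign_center (a point): Centre of the sign, on the pole axis, 192 mm above the counter while down. The sign is an upright slate in a brass frame, 96 mm wide, 62 mm high, 10 mm thick; it faces along its own x and is wide along its y. Grip it from above across the 10 mm, over the pole, with some 14 N. Sign and inner pole are one piece (0.24 kg), which drops when let go unlocked.
- lug (a point): Outer end of the locking lug: a 6 mm steel pin with a red cap that sticks out sideways from the inner pole, 21 mm from the axis, bearing on tube and sleeve 13 to 15 mm from it. It turns and rises with the sign; when locked it points to the stand's -x and +y. Each notch is 8.5 mm high, so the pin has 2.5 mm of play up and down in it.
- lift (a joint): How far the inner pole is drawn up, in m: 0 at the start, with the lug on the floor of the lower notch. The lug rests on the floor of the sleeve's notch at a lift of 0.050 to 0.080, different every time: no value tells it, it must be felt (or seen). The pole ends at 0.108. Sliding drag 0.4 N.
- twist (a joint): Turn of sign and inner pole in the tube, rad, anticlockwise from above positive: 0 = locked, the end of a notch. From 0.93 to 1.15 the lug is in the channel and the pole slides. Below about 0.85 it goes only in a notch; elsewhere the lug bears on the channel's edge. Leaning there with 0.1 to 0.2 N m while rising slowly, it slips into the notch: twist drops by 0.05 or more. Drag 0.03 N m.
- gold_tin_mid (a point): Centre of the round red sweet tin with a gold lid, 69 mm across, 42 mm high, left of the stand. Bystander.
- blue_box_mid (a point): Centre of the dark blue gift box with a gold bow, 50 x 60 mm, 68 mm high, right of the stand. Bystander.
- gold_spool_mid (a point): Centre of the gold ribbon spool with white flanges, 57 mm across, 20 mm high, lying in front of the stand, to the left. Bystander.
Mind the look-alikes: they are no part of the job. What is shaped like the stand but purple is not meant.

How it is judged:
By the outcome, as a careful person would: the job done as asked, in the order asked, and still so for the second after the job is handed in, with the robot touching nothing.
It also fails if it takes over 67 s, if anything falls off the work surface, if the arm or the gripper's body presses on something with over 40 N, if the wrist force passes 120 N, or if a joint passes its speed limit or range.

## Working session

There is one attempt and no reset: what is moved stays moved. The work goes in short steps, Python scripts to look and compute and a shell command to move; the robot and the scene stay as the last step left them, time stands still between calls to the robot, and variables do not carry over. Pictures are saved under pics/ and viewed, and the job is handed in when it is done.

```bash
mkdir -p pics; ls; cat > h.py <<'E'
import numpy as np, cv2
from cell import robot
def cam(n,save=None):
    d=robot.read_camera(n)
    if save: cv2.imwrite('pics/'+save+'.png',cv2.cvtColor(d['color'],cv2.COLOR_RGB2BGR))
    return d
def ray(d,u,v):
    R=cv2.Rodrigues(np.array(d['rvec'],float))[0];t=np.array(d['tvec'],float).ravel()
    c=-R.T@t; r=R.T@np.linalg.inv(d['K'])@np.array([u,v,1.]); return c,r
def pt(d,u,v,depth=None):
    c,r=ray(d,u,v); z=d['depth'][int(v),int(u)] if depth is None else depth
    return c+r*z
def tri(l):
    A=np.zeros((3,3));b=np.zeros(3)
    for d,u,v in l:
        c,r=ray(d,u,v);r/=np.linalg.norm(r);P=np.eye(3)-np.outer(r,r);A+=P;b+=P@c
    x=np.linalg.solve(A,b)
    return x
def proj(d,p):
    return cv2.projectPoints(np.array(p,float).reshape(-1,1,3),np.array(d['rvec'],float),np.array(d['tvec'],float),d['K'],None)[0].reshape(-1,2)
def crop(d,x0,y0,x1,y1,s,name):
    im=cv2.cvtColor(d['color'],cv2.COLOR_RGB2BGR)[y0:y1,x0:x1]
    cv2.imwrite('pics/'+name+'.png',cv2.resize(im,None,fx=s,fy=s,interpolation=cv2.INTER_CUBIC))
E
python3 - <<'E'
from h import *
import pickle
D={n:cam(n,n+'0') for n in('scene','top','wrist')}
pickle.dump(D,open('D0.pkl','wb'))
print(robot.get_obs())
E
```

```text
pics
{'time_s': 0.15, 'joints': array([-6.48580970e+01,  1.83440518e+01,  8.96877903e+01, -5.77685076e-04,
        7.20456572e+01, -1.14427840e+00]), 'dq': array([-0.07957967, -0.06235793, -0.20754317,  0.12995158, -0.01919806,
       -0.0373841 ]), 'effort': array([ 8.23514456e-04, -4.12775552e+01, -2.32155418e+01,  7.28243217e-02,
        4.34056227e-02, -9.72710382e-05]), 'ee_pos': array([ 0.25449776, -0.51520175,  0.21332251]), 'ee_rot': array([-9.00774948e+01,  9.98466136e-04, -1.53713641e+02]), 'ft_force': array([0.18304476, 0.0132634 , 0.21520053]), 'torque': array([ 0.04938156, -0.02384838,  0.03828267]), 'gripper_width': 0.09105445783994096}
```

View pics/scene0.png

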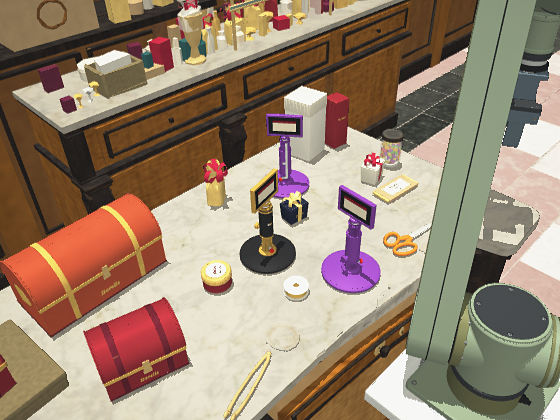

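View pics/top0.png

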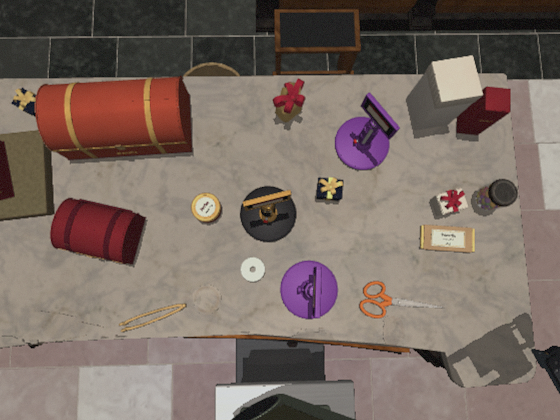

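View pics/wrist0.png

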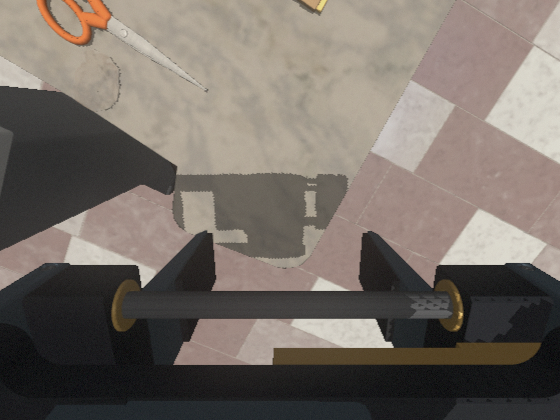

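Three stands show up. The one with the black foot, brass tube and black sleeve (scene ~(267,230), top ~(268,213)) fits the description. The purple ones (scene (285,155) and (352,240); top (362,142) and (310,290)) are look-alikes. I'll enlarge to confirm.

```bash
python3 - <<'E'
from h import *
import pickle
D=pickle.load(open('D0.pkl','rb'))
crop(D['scene'],190,160,330,300,5,'s_c');crop(D['top'],180,160,350,290,4,'t_c')
E
```

```text
(no output)
```

View pics/s_c.png

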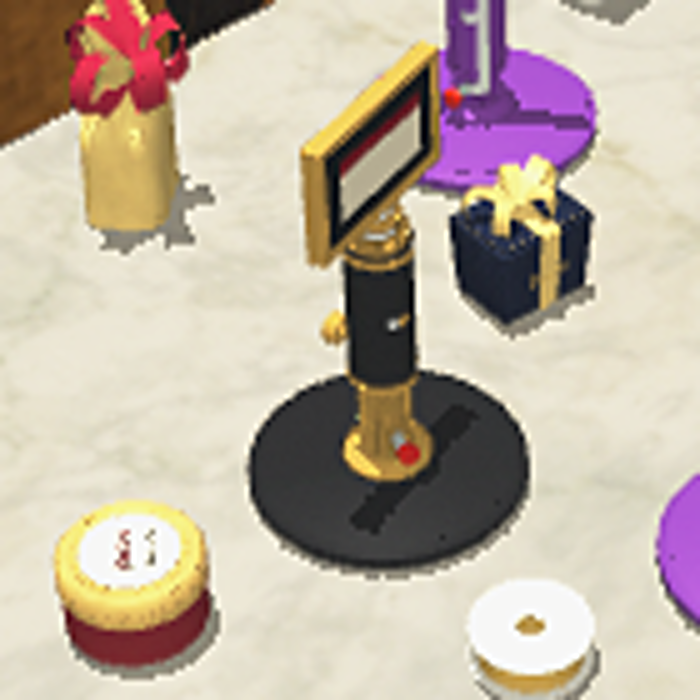

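View pics/t_c.png

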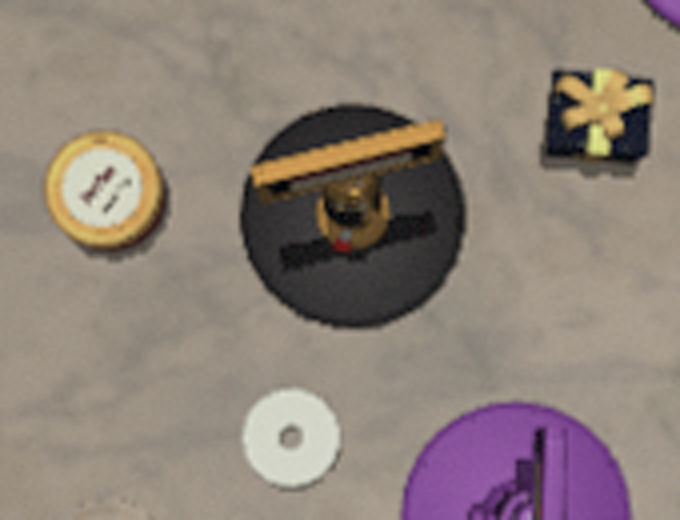

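```bash
python3 - <<'E'
from h import *
import pickle
D=pickle.load(open('D0.pkl','rb'));S=D['scene'];T=D['top']
t=lambda x,y:(180+x/4,160+y/4); s=lambda x,y:(190+x/5,160+y/5)
# foot: intersection with z=.014
for d,(u,v) in((T,t(353,215)),(S,s(389,462))):
    c,r=ray(d,u,v);print('foot',c+r*(0.014-c[2])/r[2])
# sign upper corners: near-left: top (256,187), scene (325,158)
L=tri([(T,*t(255,188)),(S,*s(323,158))]);R=tri([(T,*t(444,140)),(S,*s(438,48))])
print('L',L,'R',R,np.linalg.norm(L-R),np.degrees(np.arctan2((L-R)[1],(L-R)[0])))
for a in [(253,168),(255,188),(443,121),(444,140)]:
    c,r=ray(T,*t(*a));print(a,c+r*(0.223-c[2])/r[2])
c,r=ray(T,0,0);print('topcam',c); print(ray(S,0,0)[0])
print('lug',tri([(T,*t(342,246)),(S,*s(407,454))]))
# scene sleeve top/bottom, notch points: depth
for n,a in dict(slt=(378,268),slb=(380,380),notch=(398,323),notchR=(404,320)).items():
    u,v=s(*a);print(n,u,v,pt(S,u,v))
E
```

```text
foot [0.54244643 0.03045144 0.014     ]
foot [0.53559092 0.03593553 0.014     ]
L [0.52615099 0.07516688 0.22129002] R [ 0.54864201 -0.01615905  0.22141172] 0.09405469718759214 103.83503427622053
(253, 168) [0.53658935 0.07675748 0.223     ]
(255, 188) [0.52679347 0.07589    0.223     ]
(443, 121) [ 0.55798291 -0.01563255  0.223     ]
(444, 140) [ 0.54859025 -0.01587787  0.223     ]
topcam [0.39031118 0.02258008 1.083379  ]
[-0.1400467  0.64312    0.8656147]
lug [0.52183926 0.03697503 0.02887344]
slt 265.6 213.6 [-0.1400467  0.64312    0.8656147]
slb 266.0 236.0 [0.53304458 0.0414299  0.07137874]
notch 269.6 224.6 [0.53397891 0.02777325 0.09709563]
notchR 270.8 224.0 [0.5380695  0.02018832 0.09190893]
```

Confirmed: black foot, brass tube, red lug low at the front; not purple. Axis is at about (0.542, 0.0305), the sign's top is at z≈0.222, and its thickness runs along azimuth ≈13.8°. I'm moving to hover above it.

```bash
python3 -m inch '{"translation":[[0,0,35],[5,10,70],[18,35,100],[37,70,120],[56,107,120],[75,143,120],[94,179,120],[113,215,120],[132,251,120],[151,287,120],[170,323,120],[188,358,120]],"angular":[[0,0,0],[0,0,0.1],[0,0,0.2],[0,0,0.3],[0,0,0.42],[0,0,0.54],[0,0,0.66],[0,0,0.78],[0,0,0.9],[0,0,1.02],[0,0,1.14],[0,0,1.25]],"fingers":[0,0,0,0,0,0,0,0,0,0,0,0]}'
python3 -m inch '{"translation":[[19,36,0],[38,72,0],[57,108,0],[76,144,0],[90,172,0],[97,185,0],[99.5,188,0],[99.5,188,0],[99.5,188,0]],"angular":[[0,0,0.05],[0,0,0.1],[0,0,0.103],[0,0,0.103],[0,0,0.103],[0,0,0.103],[0,0,0.103],[0,0,0.103],[0,0,0.103]],"fingers":[0,0,0,0,0,0,0,0,0]}'
python3 - <<'E'
from h import *
import pickle
D={n:cam(n,n+'1') for n in('scene','top','wrist')}
pickle.dump(D,open('D1.pkl','wb'))
o=robot.get_obs()
for k in('time_s','ee_pos','ee_rot','joints','ft_force','torque'):print(k,np.round(o[k],4))
E
```

```text
time_s: 1.15
ee_pos: [0.443, -0.1555, 0.3339]
ee_rot: [-90.0, 0.0, -81.8]
ft_force: [0.8, -0.8, -0.5]
gripper_width: 0.0911
time_s: 1.9
ee_pos: [0.5416, 0.0292, 0.3339]
ee_rot: [-90.1, -0.0, -76.2]
ft_force: [0.2, -0.1, -0.4]
gripper_width: 0.0912
time_s 2.05
ee_pos [0.5416 0.0289 0.3343]
ee_rot [-8.99923e+01 -2.43000e-02 -7.63151e+01]
joints [ 1.85600e+00  1.24143e+01  8.07707e+01 -2.22000e-02  8.68025e+01
 -1.18277e+01]
ft_force [-0.1227 -0.2389 -0.6948]
torque [ 0.0108 -0.1599 -0.0056]
```

View pics/wrist1.png

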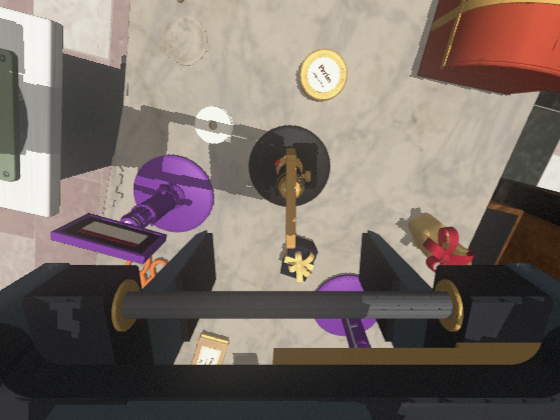

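View pics/scene1.png

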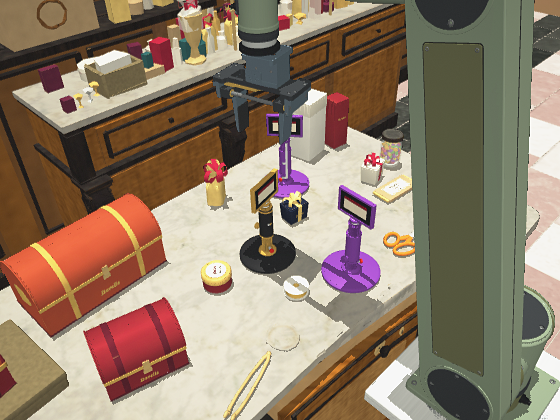

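```bash
python3 - <<'E'
from h import *
import pickle
D=pickle.load(open('D1.pkl','rb'))
crop(D['wrist'],220,110,360,290,4,'w_c')
E
```

```text
(no output)
```

View pics/w_c.png

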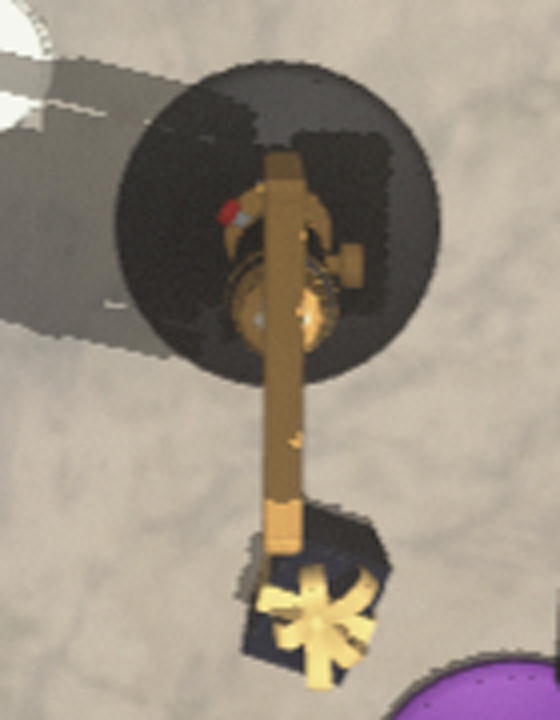

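```bash
python3 - <<'E'
from h import *
import pickle
D=pickle.load(open('D1.pkl','rb'));W=D['wrist'];D0=pickle.load(open('D0.pkl','rb'));T=D0['top'];S=D0['scene']
w=lambda x,y:(220+x/4,110+y/4)
P=[]
for a in [(264,179),(305,179),(264,553),(302,553)]:
    c,r=ray(W,*w(*a));p=c+r*(0.2225-c[2])/r[2];P.append(p);print(a,np.round(p,4))
P=np.array(P);print('mean',P.mean(0)); e=(P[0]+P[1]-P[2]-P[3])/2;print(np.linalg.norm(e),np.degrees(np.arctan2(e[1],e[0])))
c,r=ray(W,*w(278,222));print('foot',c+r*(0.014-c[2])/r[2])
t=lambda x,y:(180+x/4,160+y/4)
print(tri([(W,*w(264,179)),(T,*t(255,188))]),tri([(W,*w(264,553)),(T,*t(444,140))]))
E
```

```text
(264, 179) [0.5282 0.0764 0.2225]
(305, 179) [0.5375 0.0786 0.2225]
(264, 553) [ 0.5506 -0.0161  0.2225]
(302, 553) [ 0.5601 -0.0138  0.2225]
mean [0.54409451 0.03129692 0.2225    ]
0.095112463372331 103.69101763594537
foot [0.54343306 0.03534837 0.014     ]
[0.52800526 0.07599951 0.21746642] [ 0.54975657 -0.01611451  0.2218127 ]
```

```bash
python3 -m inch '{"translation":[[1,1.5,-15],[1,1.5,-40],[1,1.5,-70],[1,1.5,-100],[1,1.5,-125],[1,1.5,-143],[1,1.5,-150],[1,1.5,-150],[1,1.5,-150]],"angular":[[0,0,0],[0,0,0],[0,0,0],[0,0,0],[0,0,0],[0,0,0],[0,0,0],[0,0,0],[0,0,0]],"fingers":[0,0.3,0.5,0.6,0.6,0.6,0.6,0.6,0.6]}'
python3 - <<'E'
from h import *
W=cam('wrist','w2');crop(W,180,130,380,280,4,'w2c')
o=robot.get_obs()
for k in('time_s','ee_pos','ee_rot','joints','ft_force','torque','gripper_width'):print(k,np.round(o[k],4))
E
```

```text
time_s: 2.8
ee_pos: [0.5436, 0.0313, 0.1849]
ee_rot: [-89.9, -0.0, -76.2]
ft_force: [0.0, 0.0, 0.9]
gripper_width: 0.0407
time_s 2.85
ee_pos [0.544  0.0315 0.1855]
ee_rot [-8.98420e+01 -3.49000e-02 -7.62331e+01]
joints [ 2.10820e+00  1.66780e+01  9.63106e+01 -2.40000e-03  6.68496e+01
 -1.16578e+01]
ft_force [ 0.5661  0.1995 -0.366 ]
torque [-0.0059 -0.1022 -0.0241]
gripper_width 0.0379
```

View pics/w2.png

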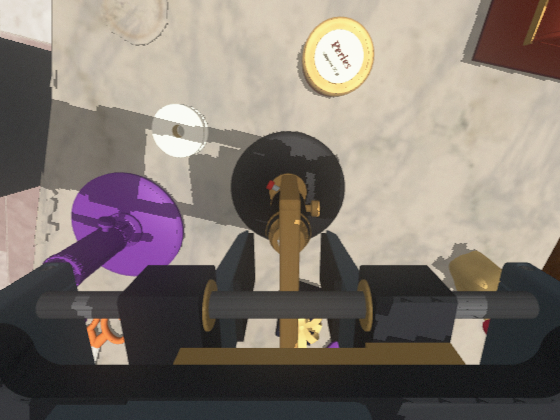

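```bash
python3 -m inch '{"translation":[[0,0,0],[0,0,0],[0,0,0],[0,0,0],[0,0,0],[0,0,0],[0,0,0],[0,0,0],[0,0,0],[0,0,0]],"angular":[[0,0,0],[0,0,0],[0,0,0],[0,0,0],[0,0,0],[0,0,0],[0,0,0],[0,0,0],[0,0,0],[0,0,0]],"fingers":[0.7,0.75,0.8,0.83,0.86,0.88,0.9,0.92,0.92,0.92]}'
python3 - <<'E'
from h import *
T=cam('top');o=robot.get_obs()
for k in('time_s','ee_pos','ee_rot','joints','ft_force','torque','gripper_width'):print(k,np.round(o[k],4))
E
```

```text
time_s: 3.68
ee_pos: [0.5438, 0.0321, 0.1842]
ee_rot: [-89.9, -0.0, -76.2]
ft_force: [3.0, -0.2, 0.3]
gripper_width: 0.0096
time_s 3.7333
ee_pos [0.5438 0.0321 0.1842]
ee_rot [-8.99025e+01 -4.50000e-03 -7.61946e+01]
joints [ 2.15730e+00  1.67464e+01  9.64033e+01  1.66000e-02  6.67540e+01
 -1.16546e+01]
ft_force [1.7479 0.601  0.9121]
torque [ 0.1992 -0.6957  0.0081]
gripper_width 0.0095
```

```bash
python3 -m inch '{"translation":[[0.5,0,0],[0.5,0,0],[0.5,0,0],[0.5,0,0],[0.5,0,0],[0.5,0,0],[0.5,0,0],[0.5,0,0]],"angular":[[0,0,0],[0,0,0.02],[0,0,0.06],[0,0,0.12],[0,0,0.18],[0,0,0.24],[0,0,0.3],[0,0,0.3]],"fingers":[0.92,0.92,0.92,0.92,0.92,0.92,0.92,0.92]}'
python3 - <<'E'
from h import *
o=robot.get_obs()
for k in('time_s','ee_pos','ee_rot','joints','ft_force','torque','gripper_width'):print(k,np.round(o[k],4))
E
```

```text
time_s: 4.4
ee_pos: [0.5437, 0.032, 0.1841]
ee_rot: [-90.0, -0.0, -58.9]
ft_force: [0.3, 0.3, 1.3]
gripper_width: 0.0097
time_s 4.4
ee_pos [0.5437 0.032  0.1841]
ee_rot [-8.99811e+01 -5.90000e-03 -5.89002e+01]
joints [ 2.15260e+00  1.67857e+01  9.63612e+01  4.30000e-03  6.68337e+01
 -2.89489e+01]
ft_force [0.3024 0.2833 1.3123]
torque [ 0.2472 -0.5132  0.0213]
gripper_width 0.0097
```

```bash
python3 -m inch '{"translation":[[0,0,0],[0,0,0],[0,0,0],[0,0,0],[0,0,0],[0,0,0],[0,0,0],[0,0,0],[0,0,0],[0,0,0],[0,0,0],[0,0,0]],"angular":[[0,0,0.04],[0,0,0.1],[0,0,0.18],[0,0,0.26],[0,0,0.34],[0,0,0.42],[0,0,0.5],[0,0,0.58],[0,0,0.65],[0,0,0.7],[0,0,0.74],[0,0,0.74]],"fingers":[0.92,0.92,0.92,0.92,0.92,0.92,0.92,0.92,0.92,0.92,0.92,0.92]}'
python3 - <<'E'
from h import *
T=cam('top');S=cam('scene','s3');crop(S,190,160,330,300,5,'s3c');crop(T,180,160,350,290,4,'t3c')
o=robot.get_obs()
for k in('time_s','ee_pos','ee_rot','joints','ft_force','torque','gripper_width'):print(k,np.round(o[k],4))
E
```

```text
time_s: 5.4
ee_pos: [0.5434, 0.0316, 0.1838]
ee_rot: [-90.1, 0.0, -16.6]
ft_force: [1.5, 0.2, 0.1]
gripper_width: 0.0098
time_s 5.5
ee_pos [0.5434 0.0316 0.1837]
ee_rot [-9.00503e+01  2.67000e-02 -1.66810e+01]
joints [ 2.14320e+00  1.68050e+01  9.63940e+01 -4.24000e-02  6.68425e+01
 -7.11591e+01]
ft_force [ 0.681  -0.7884 -0.5735]
torque [-0.1726 -0.5478  0.0754]
gripper_width 0.0098
```

View pics/s3c.png

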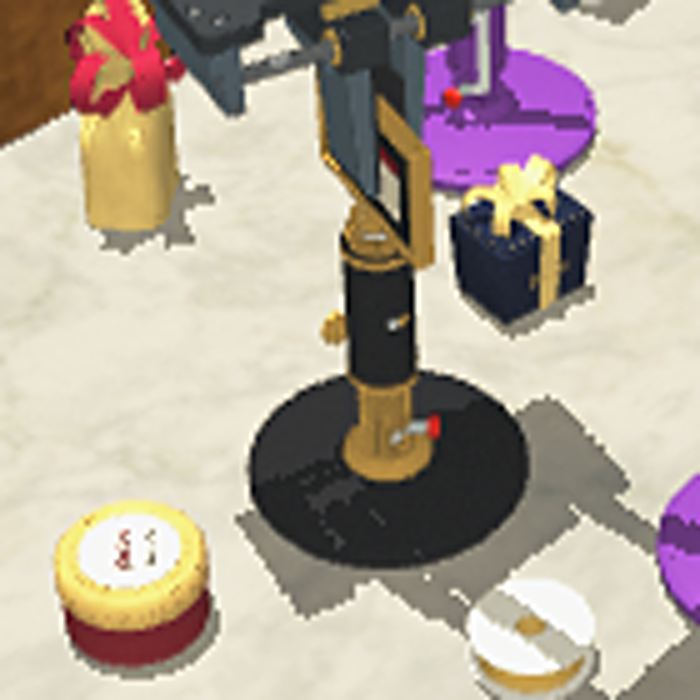

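View pics/t3c.png

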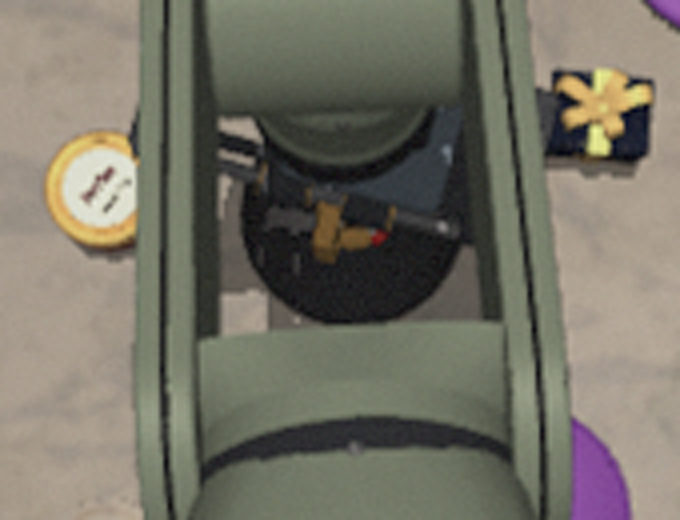

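```bash
python3 - <<'E'
from h import *
import pickle
S=pickle.load(open('D0.pkl','rb'))['scene']
ax=np.array([.543,.0315])
for r,azs in((.0135,(165,175)),(.0165,(165,175)),(.021,(161,))):
  for az in azs:
    a=np.radians(az)
    for z in (.029,.085,.09,.095,.1,.105):
      p=proj(S,[ax[0]+r*np.cos(a),ax[1]+r*np.sin(a),z])[0]; print(r,az,z,np.round((p-[190,160])*5,1))
E
python3 - <<'E'
from h import *
import cv2
im=cv2.imread('pics/scene0.png')[205:245,250:285]
cv2.imwrite('pics/n.png',cv2.resize(im,None,fx=14,fy=14,interpolation=cv2.INTER_NEAREST))
E
```

```text
0.0135 165 0.029 [397.6 443.6]
0.0135 165 0.085 [393.6 354.2]
0.0135 165 0.09 [393.3 346. ]
0.0135 165 0.095 [392.9 337.7]
0.0135 165 0.1 [392.5 329.4]
0.0135 165 0.105 [392.2 321.1]
0.0135 175 0.029 [401.7 441.6]
0.0135 175 0.085 [397.9 352.3]
0.0135 175 0.09 [397.5 344. ]
0.0135 175 0.095 [397.2 335.8]
0.0135 175 0.1 [396.8 327.5]
0.0135 175 0.105 [396.4 319.1]
0.0165 165 0.029 [400.6 447.3]
0.0165 165 0.085 [396.8 357.9]
0.0165 165 0.09 [396.4 349.6]
0.0165 165 0.095 [396.1 341.4]
0.0165 165 0.1 [395.7 333.1]
0.0165 165 0.105 [395.3 324.7]
0.0165 175 0.029 [405.6 444.8]
0.0165 175 0.085 [401.9 355.5]
0.0165 175 0.09 [401.6 347.2]
0.0165 175 0.095 [401.3 339. ]
0.0165 175 0.1 [400.9 330.6]
0.0165 175 0.105 [400.6 322.3]
0.021 161 0.029 [402.5 453.9]
0.021 161 0.085 [398.7 364.4]
0.021 161 0.09 [398.3 356.2]
0.021 161 0.095 [398.  347.9]
0.021 161 0.1 [397.6 339.5]
0.021 161 0.105 [397.3 331.2]
```

View pics/n.png

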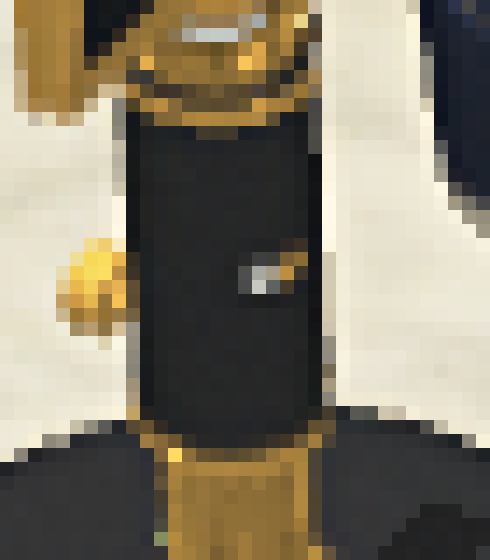

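```bash
python3 -m inch '{"translation":[[0,0,1],[0,0,4],[0,0,8],[0,0,13],[0,0,18],[0,0,24],[0,0,30],[0,0,36],[0,0,42],[0,0,48],[0,0,53],[0,0,55]],"angular":[[0,0,0],[0,0,0],[0,0,0],[0,0,0],[0,0,0],[0,0,0],[0,0,0],[0,0,0],[0,0,0],[0,0,0],[0,0,0],[0,0,0]],"fingers":[0.92,0.92,0.92,0.92,0.92,0.92,0.92,0.92,0.92,0.92,0.92,0.92]}'
python3 - <<'E'
from h import *
S=cam('scene','s4');crop(S,190,140,330,280,5,'s4c')
o=robot.get_obs()
for k in('time_s','ee_pos','ee_rot','joints','ft_force','torque','gripper_width'):print(k,np.round(o[k],4))
E
```

```text
time_s: 6.5
ee_pos: [0.5434, 0.0318, 0.2398]
ee_rot: [-90.0, 0.0, -16.6]
ft_force: [0.4, -2.2, -2.9]
gripper_width: 0.0098
time_s 6.55
ee_pos [0.5435 0.0318 0.2399]
ee_rot [-9.00192e+01 -1.07000e-02 -1.66023e+01]
joints [ 2.14670e+00  1.46542e+01  9.10798e+01 -2.24000e-02  7.42621e+01
 -7.12450e+01]
ft_force [-0.2336 -2.6862 -1.7315]
torque [-0.761  -0.0892 -0.0556]
gripper_width 0.0096
```

View pics/s4c.png

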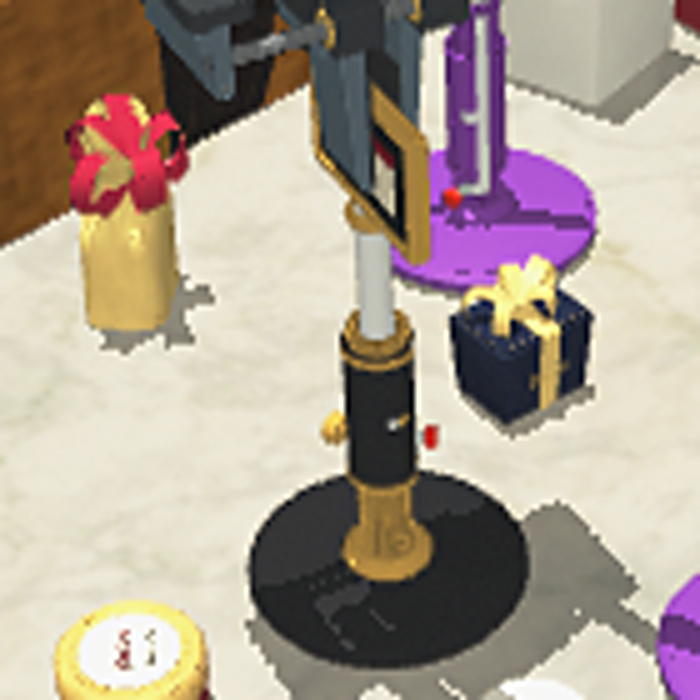

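```bash
python3 -m inch '{"translation":[[0,-0.4,2],[0,-0.8,4],[0,-0.8,6],[0,-0.8,6],[0,-0.8,6]],"angular":[[0,0,0],[0,0,-0.03],[0,0,-0.06],[0,0,-0.10],[0,0,-0.10]],"fingers":[0.92,0.92,0.92,0.92,0.92]}'
python3 - <<'E'
from h import *
o=robot.get_obs()
for k in('time_s','ee_pos','ee_rot','ft_force','torque'):print(k,np.round(o[k],4))
E
python3 -m inch '{"translation":[[0,0,0],[0,0,0]],"angular":[[0,0,-0.03],[0,0,-0.03]],"fingers":[0.92,0.92]}'
python3 - <<'E'
from h import *
o=robot.get_obs()
for k in('time_s','ee_pos','ee_rot','ft_force','torque'):print(k,np.round(o[k],4))
E
```

```text
time_s: 6.97
ee_pos: [0.5435, 0.0315, 0.2451]
ee_rot: [-90.0, 0.0, -22.4]
ft_force: [0.4, -1.0, -0.6]
gripper_width: 0.0096
time_s 6.9667
ee_pos [0.5435 0.0315 0.2451]
ee_rot [-8.99591e+01  3.46000e-02 -2.23683e+01]
ft_force [ 0.3867 -0.9665 -0.6494]
torque [-0.3679 -0.1389 -0.0113]
time_s: 7.13
ee_pos: [0.5436, 0.0315, 0.2451]
ee_rot: [-90.0, 0.0, -24.0]
ft_force: [0.0, -1.5, -0.8]
gripper_width: 0.01
time_s 7.1333
ee_pos [0.5436 0.0315 0.2451]
ee_rot [-8.99609e+01  2.77000e-02 -2.40245e+01]
ft_force [ 0.0106 -1.5026 -0.83  ]
torque [-0.2632 -0.0927  0.0035]
```

```bash
cat > st.py <<'E'
from h import *
o=robot.get_obs()
tq=[]
print('t %.2f pos %s lift %.4f twist %.3f F %s T %s'%(o['time_s'],np.round(o['ee_pos'],4),o['ee_pos'][2]-.1838,np.radians(o['ee_rot'][2]+76.2),np.round(o['ft_force'],2),np.round(o['torque'],3)))
E
for i in 1; do python3 -m inch '{"translation":[[0,0,0],[0,0,0]],"angular":[[0,0,-0.02],[0,0,-0.02]],"fingers":[0.92,0.92]}' >/dev/null; python3 st.py; done
python3 -m inch '{"translation":[[0,0,0],[0,0,0]],"angular":[[0,0,-0.02],[0,0,-0.02]],"fingers":[0.92,0.92]}' >/dev/null; python3 st.py
python3 -m inch '{"translation":[[0,0,0],[0,0,0]],"angular":[[0,0,-0.02],[0,0,-0.02]],"fingers":[0.92,0.92]}' >/dev/null; python3 st.py
```

```text
t 7.30 pos [0.5436 0.0314 0.2451] lift 0.0613 twist 0.890 F [ 0.1  -0.38  0.6 ] T [-0.138 -0.023  0.095]
t 7.47 pos [0.5436 0.0314 0.2451] lift 0.0613 twist 0.870 F [ 0.36 -0.93 -0.1 ] T [-0.059  0.023  0.102]
t 7.63 pos [0.5436 0.0313 0.2451] lift 0.0613 twist 0.849 F [-0.15 -0.01  0.57] T [0.052 0.045 0.103]
```

```bash
python3 -m inch '{"translation":[[0,0,0.5],[0,0,1],[0,0,1]],"angular":[[0,0,-0.01],[0,0,-0.02],[0,0,-0.02]],"fingers":[0.92,0.92,0.92]}' >/dev/null; python3 st.py
python3 -m inch '{"translation":[[0,0,0.5],[0,0,1],[0,0,1]],"angular":[[0,0,0],[0,0,0],[0,0,0]],"fingers":[0.92,0.92,0.92]}' >/dev/null; python3 st.py; python3 -c "
from h import *
S=cam('scene','s5');crop(S,240,190,300,250,10,'s5c');W=cam('wrist','w5')"
```

```text
t 7.88 pos [0.5435 0.0313 0.2453] lift 0.0615 twist 0.829 F [ 0.25 -0.3  -4.01] T [ 0.144 -0.296  0.181]
t 8.13 pos [0.5431 0.0314 0.2458] lift 0.0620 twist 0.830 F [ -0.18  -0.26 -11.07] T [ 0.331 -0.403  0.114]
```

View pics/s5c.png

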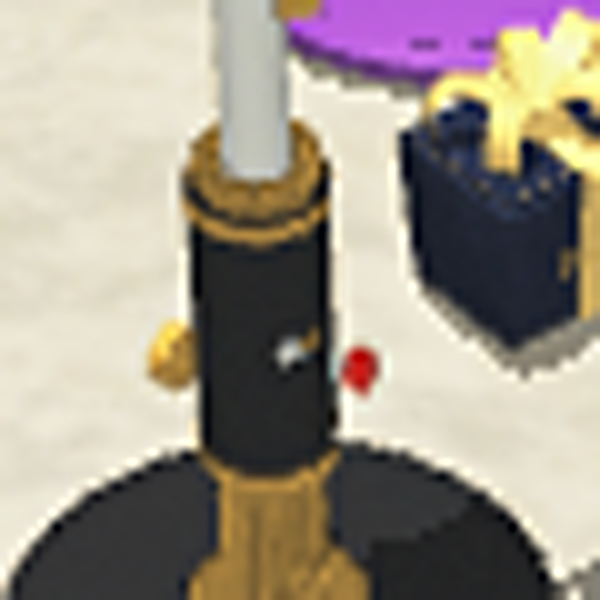

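View pics/w5.png

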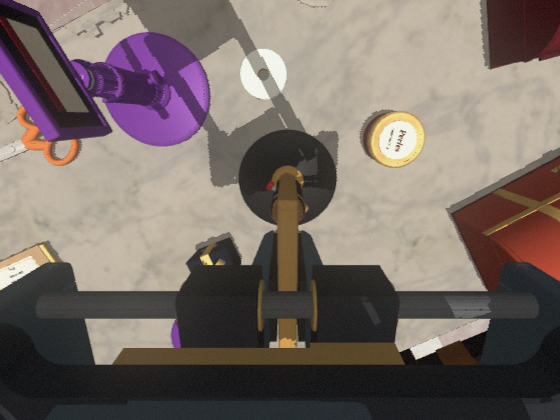

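```bash
python3 -m inch '{"translation":[[0,0,-0.8],[0,0,-1.5],[0,0,-1.5]],"angular":[[0,0,0],[0,0,0],[0,0,0]],"fingers":[0.92,0.92,0.92]}' >/dev/null; python3 st.py
python3 - <<'E'
from h import *
import pickle
S=cam('scene','s6');crop(S,240,190,300,250,10,'s6c')
pickle.dump(S,open('S6.pkl','wb'))
ax=np.array([.543,.0315])
for az in (191,202,209,214,221):
  a=np.radians(az)
  p=proj(S,[[ax[0]+r*np.cos(a),ax[1]+r*np.sin(a),z] for r in(.019,) for z in (.087,.090,.093)]); print(az,np.round((p-[240,190])*10,1).tolist())
E
```

```text
t 8.48 pos [0.5431 0.0313 0.2458] lift 0.0620 twist 0.830 F [-1.82 -0.   -5.46] T [0.44  0.461 0.172]
191 [[326.1, 398.3], [325.7, 388.5], [325.3, 378.5]]
202 [[333.8, 389.2], [333.4, 379.3], [333.1, 369.4]]
209 [[337.2, 383.0], [336.9, 373.1], [336.5, 363.2]]
214 [[339.0, 378.4], [338.6, 368.6], [338.3, 358.7]]
221 [[340.4, 372.0], [340.1, 362.1], [339.7, 352.2]]
```

View pics/s6c.png

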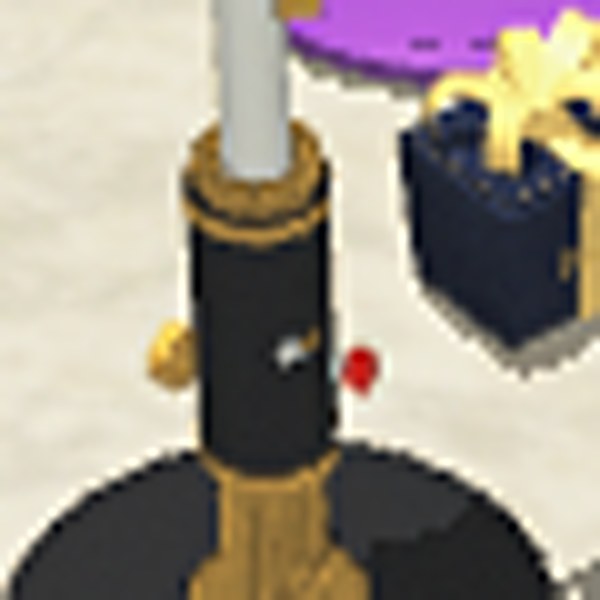

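```bash
python3 -m inch '{"translation":[[0,0,0],[0,0,0],[0,0,0]],"angular":[[0,0,0.02],[0,0,0.04],[0,0,0.04]],"fingers":[0.92,0.92,0.92]}' >/dev/null; python3 st.py
python3 -m inch '{"translation":[[0,0,0]],"angular":[[0,0,0]],"fingers":[0.92]}' >/dev/null; python3 st.py
python3 -m inch '{"translation":[[0,0,0],[0,0,0]],"angular":[[0,0,0.02],[0,0,0.02]],"fingers":[0.92,0.92]}' >/dev/null; python3 st.py
```

```text
t 8.78 pos [0.5431 0.0314 0.2457] lift 0.0619 twist 0.871 F [-3.13  0.46 -3.29] T [0.509 0.823 0.087]
t 8.87 pos [0.5432 0.0313 0.2457] lift 0.0619 twist 0.870 F [-2.77  0.89 -2.65] T [0.493 0.942 0.082]
t 9.03 pos [0.5433 0.0313 0.2456] lift 0.0618 twist 0.891 F [-3.13  1.28 -3.44] T [0.531 0.973 0.041]
```

```bash
python3 -m inch '{"translation":[[-0.5,0.3,0],[-0.8,0.5,0.5],[-0.8,0.5,1],[-0.8,0.5,1]],"angular":[[0,0,0],[0,0,0],[0,0,0],[0,0,0]],"fingers":[0.92,0.92,0.92,0.92]}' >/dev/null; python3 st.py
python3 -m inch '{"translation":[[0,0,0.5],[0,0,1],[0,0,1]],"angular":[[0,0,0],[0,0,0],[0,0,0]],"fingers":[0.92,0.92,0.92]}' >/dev/null; python3 st.py
```

```text
t 9.37 pos [0.543  0.0315 0.2464] lift 0.0626 twist 0.890 F [-1.93  0.28 -4.19] T [0.302 0.581 0.064]
t 9.62 pos [0.543  0.0315 0.2476] lift 0.0638 twist 0.890 F [-1.83  1.18 -4.5 ] T [0.22  0.502 0.043]
```

```bash
python3 -m inch '{"translation":[[-0.3,-0.2,0.3],[-0.6,-0.2,0.7],[-0.6,-0.2,1]],"angular":[[0,0,-0.01],[0,0,-0.015],[0,0,-0.015]],"fingers":[0.92,0.92,0.92]}' >/dev/null; python3 st.py
python3 -m inch '{"translation":[[0,0,0.4],[0,0,0.8],[0,0,1.2]],"angular":[[0,0,0],[0,0,0],[0,0,0]],"fingers":[0.92,0.92,0.92]}' >/dev/null; python3 st.py
python3 -m inch '{"translation":[[0,0,0.4],[0,0,0.8],[0,0,1.2]],"angular":[[0,0,0],[0,0,0],[0,0,0]],"fingers":[0.92,0.92,0.92]}' >/dev/null; python3 st.py
```

```text
t 9.87 pos [0.5427 0.0314 0.2484] lift 0.0646 twist 0.875 F [-0.74 -0.31 -7.29] T [0.265 0.068 0.097]
t 10.12 pos [0.5427 0.0314 0.2498] lift 0.0660 twist 0.875 F [-0.14  0.02 -6.2 ] T [ 0.234 -0.152 -0.013]
t 10.37 pos [0.5426 0.0314 0.251 ] lift 0.0672 twist 0.875 F [ 1.24  0.87 -7.66] T [ 0.281 -0.304  0.02 ]
```

```bash
python3 -m inch '{"translation":[[0,0,0],[0,0,0]],"angular":[[0,0,0],[0,0,0]],"fingers":[0.92,0.92]}' >/dev/null; python3 st.py
python3 -m inch '{"translation":[[0,0,0],[0,0,0]],"angular":[[0,0,-0.015],[0,0,-0.015]],"fingers":[0.92,0.92]}' >/dev/null; python3 st.py;  python3 -c "
from h import *
S=cam('scene','s7');crop(S,240,190,300,250,10,'s7c')"
```

```text
t 10.53 pos [0.5426 0.0314 0.2512] lift 0.0674 twist 0.875 F [ 0.45 -0.48 -5.68] T [ 0.248 -0.204  0.05 ]
t 10.70 pos [0.5426 0.0314 0.2512] lift 0.0674 twist 0.859 F [ 1.45  0.23 -4.83] T [ 0.192 -0.342  0.037]
```

View pics/s7c.png

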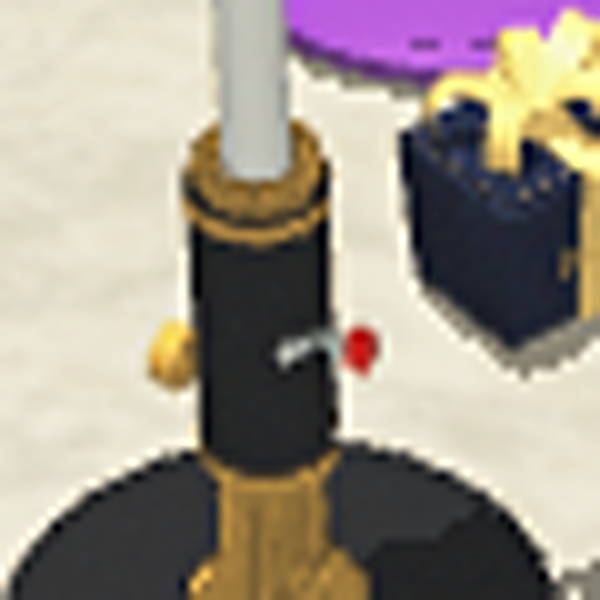

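The pin now shows in line with the notch (10x crop: notch (290,352), pin (330,343), cap (361,349)), and the torque stays low as I turn. I'll keep turning gently.

```bash
python3 -m inch '{"translation":[[0,0,0],[0,0,0],[0,0,0]],"angular":[[0,0,-0.02],[0,0,-0.04],[0,0,-0.04]],"fingers":[0.92,0.92,0.92]}' >/dev/null; python3 st.py
python3 -m inch '{"translation":[[0,0,0],[0,0,0],[0,0,0]],"angular":[[0,0,-0.02],[0,0,-0.04],[0,0,-0.04]],"fingers":[0.92,0.92,0.92]}' >/dev/null; python3 st.py
```

```text
t 11.00 pos [0.5426 0.0314 0.2512] lift 0.0674 twist 0.819 F [ 1.84  0.16 -5.66] T [ 0.213 -0.408  0.175]
t 11.25 pos [0.5422 0.0313 0.2511] lift 0.0673 twist 0.779 F [ 1.93 -1.1  -1.94] T [ 0.101 -0.296  0.23 ]
```

```bash
python3 -m inch '{"translation":[[0,0,0],[0,0,0],[0,0,0]],"angular":[[0,0,0.04],[0,0,0.08],[0,0,0.08]],"fingers":[0.92,0.92,0.92]}' >/dev/null; python3 st.py
python3 -m inch '{"translation":[[0,0,0]],"angular":[[0,0,0]],"fingers":[0.92]}' >/dev/null; python3 st.py;  python3 -c "
from h import *
S=cam('scene','s8');crop(S,240,190,300,250,10,'s8c');T=cam('top','t8');W=cam('wrist','w8')"
```

```text
t 11.50 pos [0.5421 0.0314 0.251 ] lift 0.0672 twist 0.860 F [ 0.69 -0.25 -2.6 ] T [ 0.102 -0.298  0.13 ]
t 11.58 pos [0.5422 0.0314 0.2511] lift 0.0673 twist 0.859 F [ 0.62 -0.27 -2.61] T [ 0.018 -0.193  0.119]
```

View pics/s8c.png

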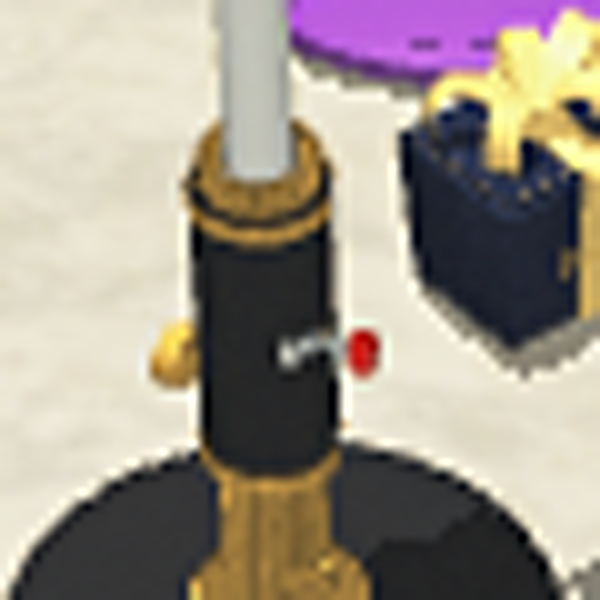

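View pics/w8.png

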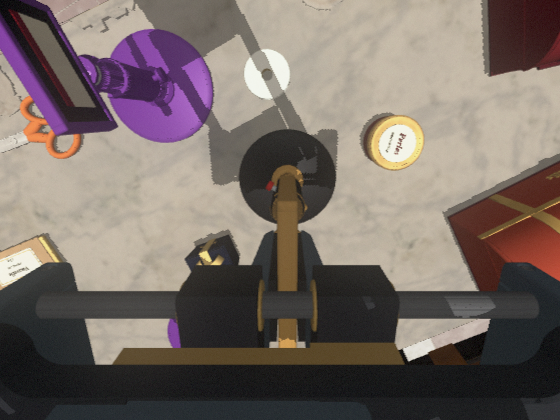

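```bash
python3 - <<'E'
import cv2,numpy as np
ims=[cv2.imread(f'pics/{n}.png')[195:280,235:300] for n in('scene0','s7','s8')]
cv2.imwrite('pics/cmp.png',np.hstack([cv2.resize(i,None,fx=4,fy=6,interpolation=cv2.INTER_NEAREST) for i in ims]))
E
python3 st.py
```

```text
t 11.73 pos [0.5422 0.0315 0.251 ] lift 0.0672 twist 0.859 F [-0.17 -0.54 -3.02] T [-0.05  -0.175  0.053]
```

View pics/cmp.png

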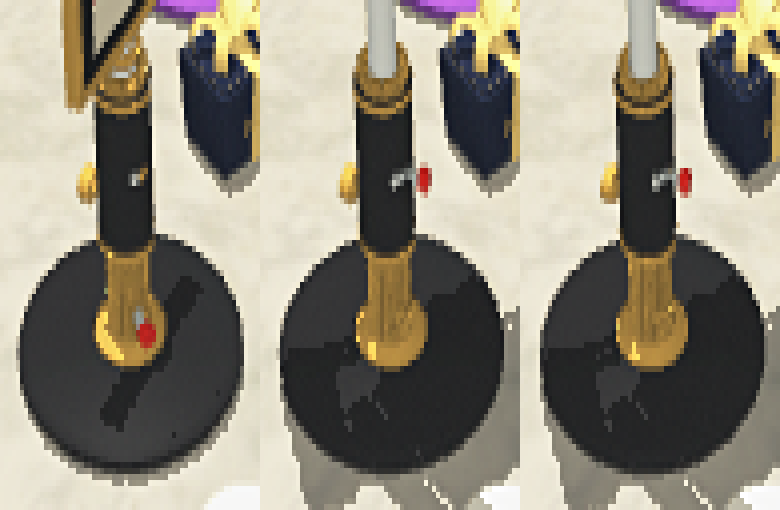

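The foot and sleeve look unchanged. The lug was still on the edge, so I'll keep a light lean and continue rising.

```bash
python3 -m inch '{"translation":[[0,0,0.4],[0,0,0.8],[0,0,1.0]],"angular":[[0,0,0],[0,0,0],[0,0,0]],"fingers":[0.92,0.92,0.92]}' >/dev/null; python3 st.py
python3 -m inch '{"translation":[[0,0,0.3],[0,0,0.6],[0,0,0.6]],"angular":[[0,0,0],[0,0,0],[0,0,0]],"fingers":[0.92,0.92,0.92]}' >/dev/null; python3 st.py
```

```text
t 11.98 pos [0.5422 0.0314 0.2514] lift 0.0676 twist 0.860 F [ 0.81 -1.13 -6.59] T [ 0.04  -0.503  0.061]
t 12.23 pos [0.5422 0.0314 0.2523] lift 0.0685 twist 0.860 F [ 0.89  0.43 -6.38] T [ 0.084 -0.381  0.038]
```

```bash
python3 -m inch '{"translation":[[0,0,0.3],[0,0,0.6],[0,0,0.8]],"angular":[[0,0,-0.01],[0,0,-0.01],[0,0,-0.01]],"fingers":[0.92,0.92,0.92]}' >/dev/null; python3 st.py
python3 -m inch '{"translation":[[0,0,0.3],[0,0,0.6],[0,0,0.8]],"angular":[[0,0,0],[0,0,0],[0,0,0]],"fingers":[0.92,0.92,0.92]}' >/dev/null; python3 st.py
python3 -m inch '{"translation":[[0,0,0.3],[0,0,0.6],[0,0,0.8]],"angular":[[0,0,0],[0,0,0],[0,0,0]],"fingers":[0.92,0.92,0.92]}' >/dev/null; python3 st.py
```

```text
t 12.48 pos [0.5422 0.0314 0.2533] lift 0.0695 twist 0.850 F [-0.01 -0.75 -5.48] T [ 0.021 -0.259  0.028]
t 12.73 pos [0.5422 0.0315 0.2546] lift 0.0708 twist 0.850 F [-1.14 -0.46 -3.01] T [ 0.012 -0.09  -0.018]
t 12.98 pos [0.5422 0.0315 0.2552] lift 0.0714 twist 0.850 F [-0.9   0.04 -2.45] T [ 0.017  0.019 -0.011]
```

```bash
python3 -m inch '{"translation":[[0,0,0],[0,0,0],[0,0,0]],"angular":[[0,0,-0.02],[0,0,-0.04],[0,0,-0.04]],"fingers":[0.92,0.92,0.92]}' >/dev/null; python3 st.py
python3 -m inch '{"translation":[[0,0,0],[0,0,0],[0,0,0]],"angular":[[0,0,-0.02],[0,0,-0.04],[0,0,-0.04]],"fingers":[0.92,0.92,0.92]}' >/dev/null; python3 st.py; python3 -c "
from h import *
S=cam('scene','s9');crop(S,240,190,300,250,10,'s9c')"
```

```text
t 13.23 pos [0.5422 0.0315 0.2551] lift 0.0713 twist 0.809 F [-1.09  0.17 -1.46] T [0.028 0.158 0.01 ]
t 13.48 pos [0.5423 0.0315 0.2551] lift 0.0713 twist 0.769 F [-1.53 -0.03  0.4 ] T [0.06  0.187 0.003]
```

View pics/s9c.png

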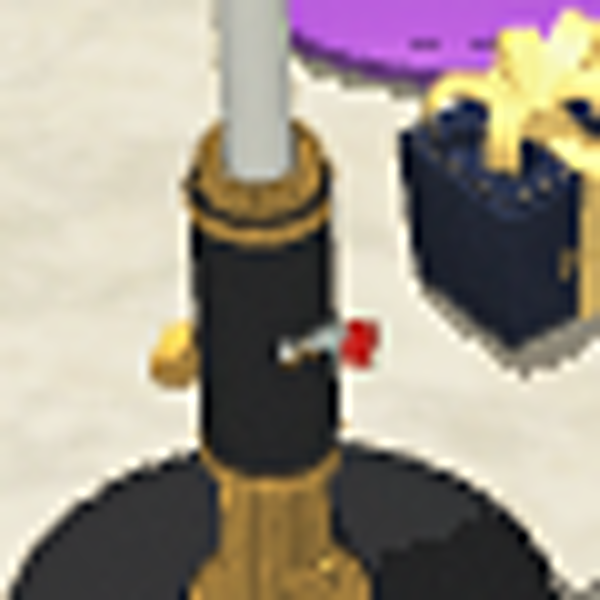

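In the notch: the torque is ≈0 below 0.85 and Fz is only the weight. I'll turn home in steps.

```bash
python3 -m inch '{"translation":[[0,0,0.5],[0,0,0.7],[0,0,0.7],[0,0,0.7],[0,0,0.7],[0,0,0.7]],"angular":[[0,0,-0.03],[0,0,-0.07],[0,0,-0.11],[0,0,-0.15],[0,0,-0.18],[0,0,-0.18]],"fingers":[0.92,0.92,0.92,0.92,0.92,0.92]}' >/dev/null; python3 st.py
python3 -m inch '{"translation":[[0,0,0],[0,0,0],[0,0,0],[0,0,0],[0,0,0],[0,0,0]],"angular":[[0,0,-0.03],[0,0,-0.07],[0,0,-0.11],[0,0,-0.15],[0,0,-0.2],[0,0,-0.2]],"fingers":[0.92,0.92,0.92,0.92,0.92,0.92]}' >/dev/null; python3 st.py
```

```text
t 14.03 pos [0.5424 0.0316 0.2566] lift 0.0728 twist 0.590 F [-2.05 -0.4   4.42] T [ 0.11   0.534 -0.011]
t 14.53 pos [0.5425 0.0317 0.2566] lift 0.0728 twist 0.390 F [-1.46  1.1   6.16] T [ 0.156  0.563 -0.067]
```

```bash
python3 -m inch '{"translation":[[0.3,0,0.5],[-0.5,0,1],[-0.5,0,1]],"angular":[[0,0,0],[0,0,0],[0,0,0]],"fingers":[0.92,0.92,0.92]}' >/dev/null; python3 st.py
python3 -c "
from h import *
S=cam('scene','s10');crop(S,230,150,310,250,6,'s10c');W=cam('wrist','w10')"
```

```text
t 14.78 pos [0.5422 0.0317 0.2567] lift 0.0729 twist 0.391 F [-0.38  1.21  1.77] T [ 0.266  0.012 -0.013]
```

View pics/s10c.png

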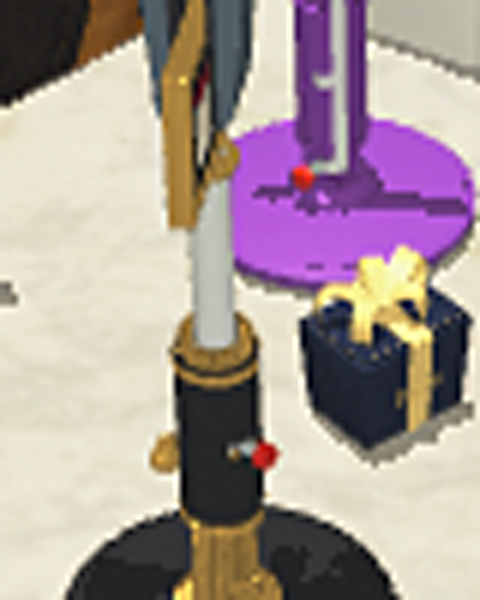

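View pics/w10.png

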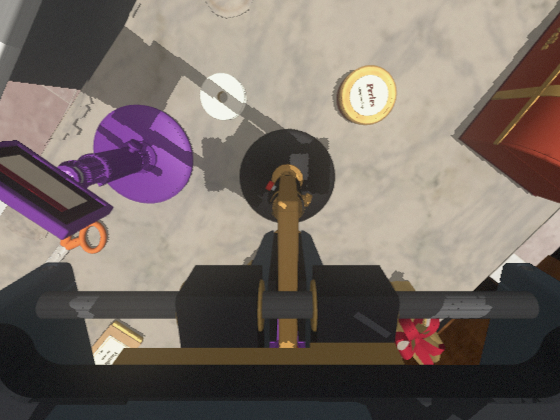

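```bash
python3 -m inch '{"translation":[[0,0.2,0.5],[0,0.4,0.5],[0,0.4,0.5],[0,0.4,0.5],[0,0.4,0.5]],"angular":[[0,0,-0.03],[0,0,-0.07],[0,0,-0.11],[0,0,-0.15],[0,0,-0.15]],"fingers":[0.92,0.92,0.92,0.92,0.92]}' >/dev/null; python3 st.py
python3 -m inch '{"translation":[[0,0,0],[0,0,0],[0,0,0],[0,0,0]],"angular":[[0,0,-0.03],[0,0,-0.06],[0,0,-0.09],[0,0,-0.09]],"fingers":[0.92,0.92,0.92,0.92]}' >/dev/null; python3 st.py
```

```text
t 15.30 pos [0.5423 0.0319 0.2568] lift 0.0730 twist 0.240 F [ 0.79  0.64 -0.27] T [ 0.255 -0.39  -0.103]
t 15.63 pos [0.5423 0.0319 0.2568] lift 0.0730 twist 0.151 F [ 1.1   0.37 -0.39] T [ 0.23  -0.49   0.008]
```

```bash
python3 -m inch '{"translation":[[0.4,0,0],[0.4,0,0],[0.4,0,0]],"angular":[[0,0,-0.03],[0,0,-0.06],[0,0,-0.06]],"fingers":[0.92,0.92,0.92]}' >/dev/null; python3 st.py
python3 -m inch '{"translation":[[0,0,0],[0,0,0],[0,0,0]],"angular":[[0,0,-0.02],[0,0,-0.04],[0,0,-0.04]],"fingers":[0.92,0.92,0.92]}' >/dev/null; python3 st.py
python3 -m inch '{"translation":[[0,0,0],[0,0,0],[0,0,0]],"angular":[[0,0,-0.02],[0,0,-0.04],[0,0,-0.04]],"fingers":[0.92,0.92,0.92]}' >/dev/null; python3 st.py
```

```text
t 15.88 pos [0.5425 0.0319 0.2568] lift 0.0730 twist 0.091 F [ 1.09  1.08 -1.09] T [ 0.192 -0.413 -0.004]
t 16.13 pos [0.5424 0.0319 0.2569] lift 0.0731 twist 0.050 F [ 1.22  0.73 -1.53] T [ 0.297 -0.692  0.044]
t 16.38 pos [0.5424 0.0319 0.257 ] lift 0.0732 twist 0.009 F [ 3.51  0.88 -2.71] T [ 0.313 -0.798 -0.031]
```

```bash
python3 -m inch '{"translation":[[0.3,0.2,0],[0.6,0.2,0],[0.6,0.2,0]],"angular":[[0,0,-0.02],[0,0,-0.02],[0,0,-0.02]],"fingers":[0.92,0.92,0.92]}' >/dev/null; python3 st.py
python3 -m inch '{"translation":[[0,0,0],[0,0,0],[0,0,0]],"angular":[[0,0,-0.02],[0,0,-0.02],[0,0,-0.02]],"fingers":[0.92,0.92,0.92]}' >/dev/null; python3 st.py
python3 -c "
from h import *
S=cam('scene','s11');crop(S,240,190,300,250,10,'s11c')"; python3 st.py
```

```text
t 16.63 pos [0.5427 0.032  0.257 ] lift 0.0732 twist -0.010 F [ 2.14  1.15 -1.33] T [ 0.216 -0.639  0.006]
t 16.88 pos [0.5427 0.032  0.257 ] lift 0.0732 twist -0.030 F [ 1.96  0.21 -1.93] T [ 0.212 -0.664 -0.031]
t 16.93 pos [0.5427 0.032  0.257 ] lift 0.0732 twist -0.030 F [ 1.12  0.27 -2.87] T [ 0.138 -0.663  0.003]
```

View pics/s11c.png

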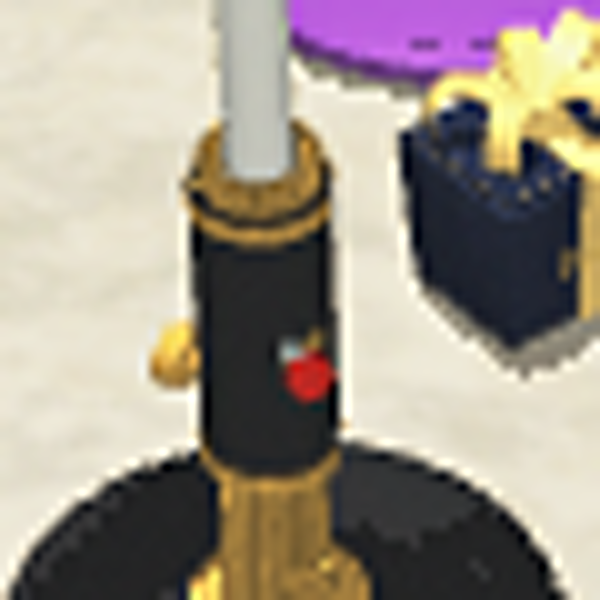

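```bash
python3 -m inch '{"translation":[[0,0,0],[0,0,0],[0,0,0]],"angular":[[0,0,-0.02],[0,0,-0.03],[0,0,-0.03]],"fingers":[0.92,0.92,0.92]}' >/dev/null; python3 st.py
python3 -m inch '{"translation":[[0,0,0],[0,0,0],[0,0,0]],"angular":[[0,0,-0.02],[0,0,-0.03],[0,0,-0.03]],"fingers":[0.92,0.92,0.92]}' >/dev/null; python3 st.py
python3 -m inch '{"translation":[[0,0,0],[0,0,0]],"angular":[[0,0,0],[0,0,0]],"fingers":[0.92,0.92]}' >/dev/null; python3 st.py
```

```text
t 17.18 pos [0.5426 0.032  0.257 ] lift 0.0732 twist -0.060 F [ 1.49  0.47 -2.43] T [ 0.068 -0.641 -0.018]
t 17.43 pos [0.5426 0.0319 0.257 ] lift 0.0732 twist -0.090 F [-0.27 -0.32 -2.61] T [ 0.153 -0.627  0.053]
t 17.60 pos [0.5426 0.032  0.257 ] lift 0.0732 twist -0.090 F [ 1.15 -0.48 -2.63] T [ 0.081 -0.594  0.007]
```

```bash
python3 -m inch '{"translation":[[0,0,0],[0,0,0],[0,0,0]],"angular":[[0,0,-0.02],[0,0,-0.03],[0,0,-0.03]],"fingers":[0.92,0.92,0.92]}' >/dev/null; python3 st.py
python3 -m inch '{"translation":[[0,0,0],[0,0,0],[0,0,0]],"angular":[[0,0,-0.02],[0,0,-0.02],[0,0,-0.02]],"fingers":[0.92,0.92,0.92]}' >/dev/null; python3 st.py
python3 -m inch '{"translation":[[0,0,0],[0,0,0]],"angular":[[0,0,0],[0,0,0]],"fingers":[0.92,0.92]}' >/dev/null; python3 st.py
python3 -c "
from h import *
S=cam('scene','s12');crop(S,240,190,300,250,10,'s12c');T=cam('top','t12');crop(T,180,160,350,290,4,'t12c');W=cam('wrist','w12')"
```

```text
t 17.85 pos [0.5426 0.0319 0.257 ] lift 0.0732 twist -0.120 F [-0.13 -1.73 -2.48] T [ 0.005 -0.566  0.18 ]
t 18.10 pos [0.5425 0.0319 0.257 ] lift 0.0732 twist -0.140 F [-0.43 -0.43 -3.41] T [ 0.007 -0.498  0.203]
t 18.27 pos [0.5426 0.032  0.257 ] lift 0.0732 twist -0.140 F [-0.14 -0.08 -2.69] T [-0.061 -0.408  0.201]
```

View pics/s12c.png

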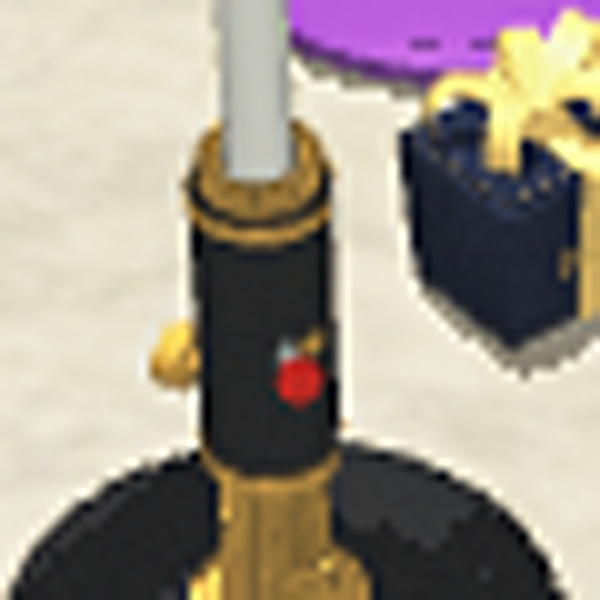

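View pics/w12.png

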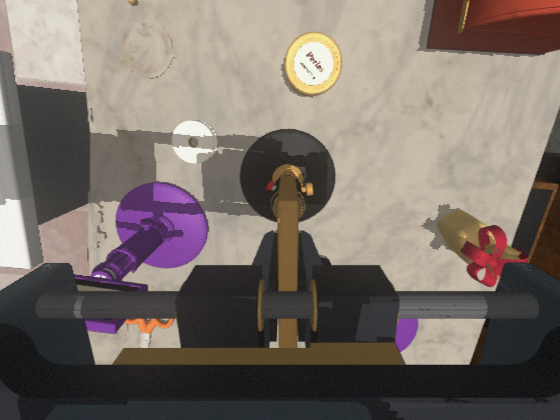

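```bash
python3 -m inch '{"translation":[[0,0,0],[0,0,0]],"angular":[[0,0,0.03],[0,0,0.03]],"fingers":[0.92,0.92]}' >/dev/null; python3 st.py
python3 - <<'E'
from h import *
import pickle
W=cam('wrist','w13');S=cam('scene','s13');T=cam('top','t13');pickle.dump(dict(wrist=W,scene=S,top=T),open('D13.pkl','wb'))
D1=pickle.load(open('D1.pkl','rb'))
a=cv2.cvtColor(D1['wrist']['color'],2+2)[140:215,255:340]
crop(W,230,120,345,230,6,'w13c')
crop(D1['wrist'],245,120,340,220,6,'w1c')
E
```

```text
t 18.58 pos [0.5427 0.0321 0.257 ] lift 0.0732 twist -0.109 F [-0.63 -0.67 -3.63] T [-0.079 -0.304  0.171]
```

View pics/w13c.png

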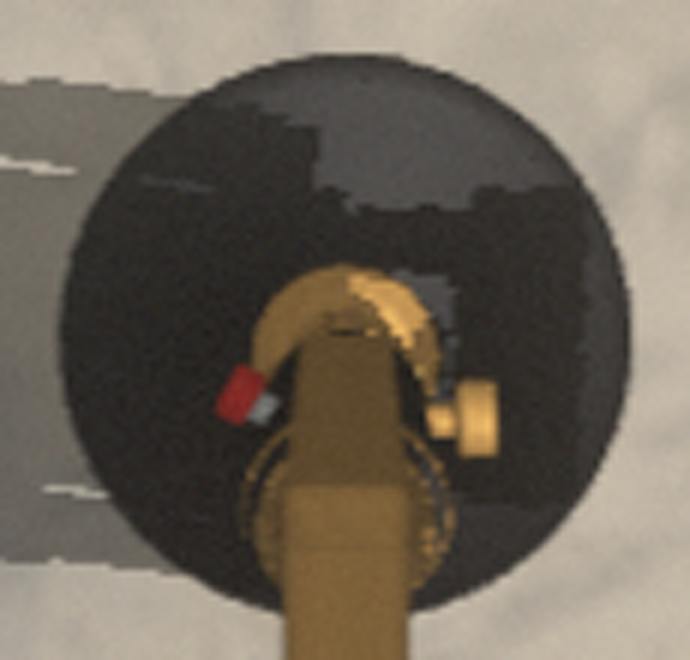

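View pics/w1c.png

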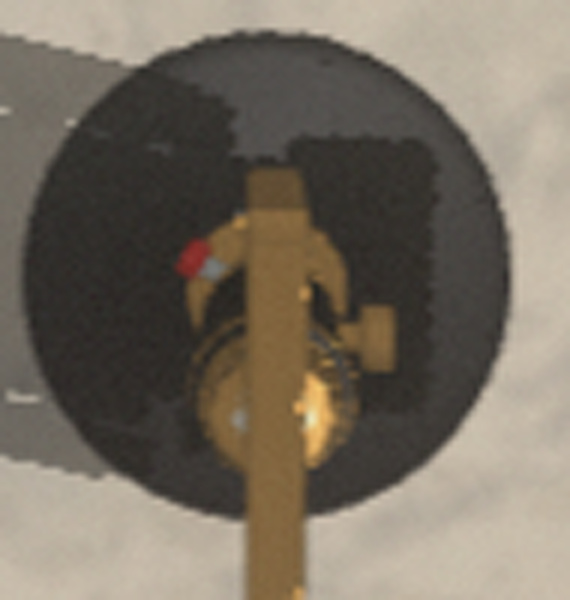

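```bash
python3 - <<'E'
from h import *
import pickle
W1=pickle.load(open('D1.pkl','rb'))['wrist'];W2=pickle.load(open('D13.pkl','rb'))['wrist']
f1=lambda x,y:(245+x/6,120+y/6); f2=lambda x,y:(230+x/6,120+y/6)
def onz(d,u,v,z):
    c,r=ray(d,u,v);return (c+r*(z-c[2])/r[2])[:2]
for nm,W,f,k,m,ft in(('1',W1,f1,(378,338),(325,62),(267,275)),('2',W2,f2,(478,418),(360,72),(346,333))):
    c=onz(W,*f(*ft),.012);p=onz(W,*f(*m),.014)
    print(nm,'foot',c,'mark',p,np.degrees(np.arctan2(*(p-c)[::-1])),np.linalg.norm(p-c))
    for z in(.098,.102,.106):
        q=onz(W,*f(*k),z);
        for C in((.543,.0315),):print('  knob',z,q,np.degrees(np.arctan2(*(q-C)[::-1])),np.linalg.norm(q-C))
# look for marks
for n,W in(('m1',W1),('m2',W2)):
    u,v=(f1(267,62) if n=='m1' else f2(346,72)); u,v=int(u),int(v)
    im=cv2.cvtColor(W['color'],cv2.COLOR_RGB2BGR)[v-15:v+15,u-30:u+30].astype(float)
    im=np.clip((im-20)*2.2,0,255).astype(np.uint8)
    cv2.imwrite(f'pics/{n}.png',cv2.resize(im,None,fx=12,fy=12,interpolation=cv2.INTER_CUBIC))
E
```

```text
1 foot [0.54365723 0.034507  ] mark [0.54495901 0.09316528] 88.72866775578476 0.05867272577145968
  knob 0.098 [0.56776736 0.03979353] 18.513490257479 0.026119049758595185
  knob 0.102 [0.56730393 0.04049173] 20.302967810424537 0.02591394094391104
  knob 0.106 [0.5668405  0.04118993] 22.119194468736705 0.02573449845467941
2 foot [0.5422402  0.03597573] mark [0.53753054 0.09509425] 94.5548317000337 0.05930582036318931
  knob 0.098 [0.56655794 0.03967661] 19.14113200542399 0.024936591032450075
  knob 0.102 [0.56612289 0.04059801] 21.477821055211592 0.024848380551231744
  knob 0.106 [0.56568785 0.04151941] 23.827220946856716 0.02480175283908679
```

View pics/m1.png

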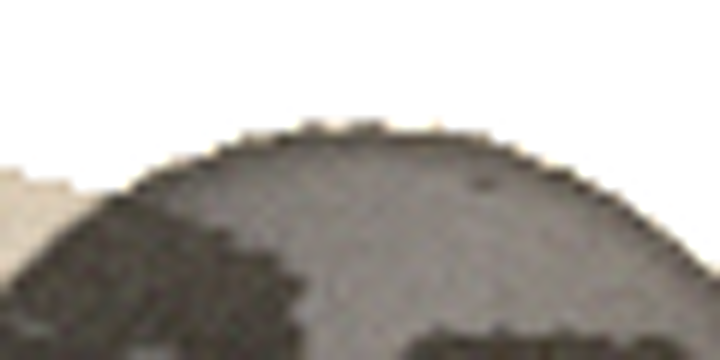

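View pics/m2.png

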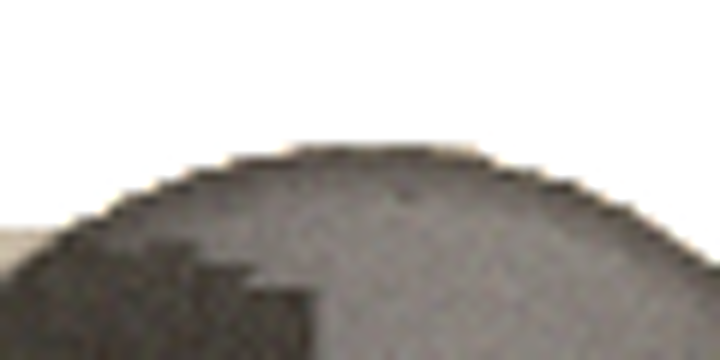

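```bash
python3 - <<'E'
from h import *
import pickle
W1=pickle.load(open('D1.pkl','rb'))['wrist'];D13=pickle.load(open('D13.pkl','rb'));W2=D13['wrist'];D0=pickle.load(open('D0.pkl','rb'))
f1=lambda x,y:(245+x/6,120+y/6); f2=lambda x,y:(230+x/6,120+y/6)
def onz(d,u,v,z):
    c,r=ray(d,u,v);return (c+r*(z-c[2])/r[2])[:2]
C=np.array((.543,.0315))
q=onz(W1,*f1(194,259),.029);print(q,np.degrees(np.arctan2(*(q-C)[::-1])),np.linalg.norm(q-C))
q=onz(W2,*f2(239,395),.102);print(q,np.degrees(np.arctan2(*(q-C)[::-1])),np.linalg.norm(q-C))
ims=[]
for d in(D0['scene'],D13['scene']):
    im=cv2.cvtColor(d['color'],cv2.COLOR_RGB2BGR)[230:280,235:300].astype(float)
    ims.append(cv2.resize(np.clip((im-10)*2.5,0,255).astype(np.uint8),None,fx=6,fy=9,interpolation=cv2.INTER_CUBIC))
cv2.imwrite('pics/dots.png',np.hstack(ims))
E
```

```text
[0.52312173 0.03669248] 165.3606541074434 0.020545258587902928
[0.52168395 0.03912979] 160.3058588663669 0.022640395744241145
```

View pics/dots.png

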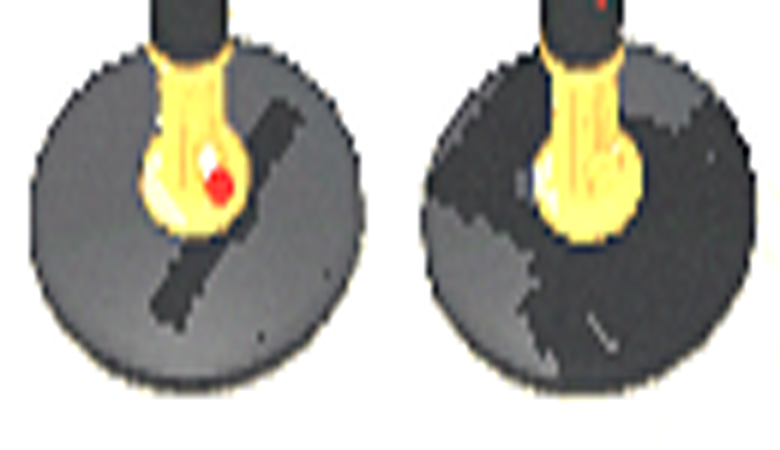

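```bash
python3 - <<'E'
import cv2,numpy as np
P={'knob':(253,219,261,230),'tubetop':(256,200,275,215),'sleevebot':(257,230,276,240),'footL':(236,228,246,265),'footR':(286,236,299,262),'footB':(250,265,290,276),'tubebase':(256,240,278,258),'box':(280,192,299,228)}
def off(a,b,p):
    x0,y0,x1,y1=p;A=a[y0-2:y1+2,x0-2:x1+2].astype(np.float32);B=b[y0-2:y1+2,x0-2:x1+2].astype(np.float32)
    M=np.eye(2,3,dtype=np.float32)
    try:
        cc,M=cv2.findTransformECC(A,B,M,cv2.MOTION_TRANSLATION,(3,200,1e-6),None,1);return '%.2f,%.2f(%.3f)'%(M[0,2],M[1,2],cc)
    except cv2.error: return 'x'
g=lambda n:cv2.cvtColor(cv2.imread(f'pics/{n}.png'),cv2.COLOR_BGR2GRAY)
for a,b in(('s3','s4'),('s3','s5'),('s3','s6'),('s3','s7'),('s3','s8'),('s3','s9'),('s3','s10'),('s3','s11'),('s3','s13'),('scene0','s3'),('scene0','s13')):
    print(a,b,{k:off(g(a),g(b),p) for k,p in P.items()})
E
```

```text
s3 s4 {'knob': '0.08,0.38(0.965)', 'tubetop': '-0.25,0.18(0.643)', 'sleevebot': '-0.00,0.11(0.977)', 'footL': '0.04,0.04(0.986)', 'footR': '0.29,0.42(0.961)', 'footB': '0.16,-0.01(0.965)', 'tubebase': '-0.14,0.14(0.952)', 'box': '-0.00,0.00(1.000)'}
s3 s5 {'knob': '0.30,0.21(0.973)', 'tubetop': '0.08,0.34(0.649)', 'sleevebot': '0.34,0.13(0.968)', 'footL': '0.24,0.28(0.968)', 'footR': '0.28,0.30(0.925)', 'footB': '0.33,0.09(0.942)', 'tubebase': '0.10,0.42(0.933)', 'box': '0.00,0.00(1.000)'}
s3 s6 {'knob': '0.30,0.20(0.973)', 'tubetop': '0.09,0.34(0.649)', 'sleevebot': '0.33,0.13(0.968)', 'footL': '0.25,0.27(0.968)', 'footR': '0.29,0.30(0.925)', 'footB': '0.34,0.11(0.942)', 'tubebase': '0.12,0.41(0.933)', 'box': '-0.00,0.00(1.000)'}
s3 s7 {'knob': '0.35,0.37(0.948)', 'tubetop': '0.07,0.32(0.649)', 'sleevebot': '0.34,0.10(0.978)', 'footL': '0.27,0.23(0.966)', 'footR': '0.29,0.32(0.926)', 'footB': '0.29,0.12(0.952)', 'tubebase': '0.07,0.35(0.931)', 'box': '0.00,0.00(1.000)'}
s3 s8 {'knob': '0.50,0.38(0.932)', 'tubetop': '0.35,0.58(0.634)', 'sleevebot': '0.49,0.29(0.951)', 'footL': '0.48,
[... 928 characters left out ...]
(0.629)', 'sleevebot': '0.48,0.28(0.944)', 'footL': '0.56,0.21(0.942)', 'footR': '0.34,0.28(0.909)', 'footB': '0.45,0.58(0.866)', 'tubebase': '0.21,0.53(0.906)', 'box': '0.00,0.00(1.000)'}
scene0 s3 {'knob': '-0.02,-0.38(0.968)', 'tubetop': '3.57,9.41(0.296)', 'sleevebot': '-0.01,0.00(0.997)', 'footL': '0.04,-0.06(0.971)', 'footR': '-0.22,-0.00(0.893)', 'footB': '-0.32,-1.12(0.952)', 'tubebase': '0.27,-0.12(0.867)', 'box': '0.00,-0.00(1.000)'}
scene0 s13 {'knob': '0.46,0.10(0.977)', 'tubetop': '0.94,-0.26(0.492)', 'sleevebot': '0.51,0.23(0.938)', 'footL': '0.42,0.43(0.978)', 'footR': '0.32,0.27(0.900)', 'footB': '0.45,-0.43(0.887)', 'tubebase': '0.40,0.31(0.914)', 'box': '0.00,-0.00(1.000)'}
```

```bash
python3 - <<'E'
import cv2,numpy as np
ims=[cv2.resize(cv2.imread(f'pics/{n}.png')[165:350,245:335],None,fx=2.9,fy=3.2,interpolation=cv2.INTER_CUBIC) for n in('w2','w5','w13')]
cv2.imwrite('pics/sg.png',np.hstack(ims))
for n in('w2','w5','w8','w10','w13'):
    im=cv2.imread(f'pics/{n}.png').astype(float); g=im[:,:,2]-im[:,:,0]
    out=[]
    for v in(250,260,270,280,320,330,338):
        row=g[v-2:v+3,265:315].mean(0); d=np.diff(cv2.GaussianBlur(row[None],(5,1),1)[0])
        out.append((v,265+int(np.argmax(d)),265+int(np.argmin(d))))
    print(n,out)
E
```

```text
w2 [(250, 274, 301), (260, 279, 298), (270, 279, 298), (280, 279, 298), (320, 279, 309), (330, 279, 308), (338, 279, 312)]
w5 [(250, 276, 297), (260, 276, 297), (270, 277, 297), (280, 277, 297), (320, 277, 296), (330, 277, 296), (338, 278, 296)]
w8 [(250, 276, 297), (260, 276, 297), (270, 276, 297), (280, 277, 297), (320, 277, 296), (330, 277, 296), (338, 277, 295)]
w10 [(250, 277, 297), (260, 277, 297), (270, 277, 297), (280, 277, 297), (320, 278, 296), (330, 278, 296), (338, 278, 296)]
w13 [(250, 276, 297), (260, 277, 297), (270, 277, 297), (280, 277, 297), (320, 277, 296), (330, 278, 296), (338, 278, 296)]
```

View pics/sg.png

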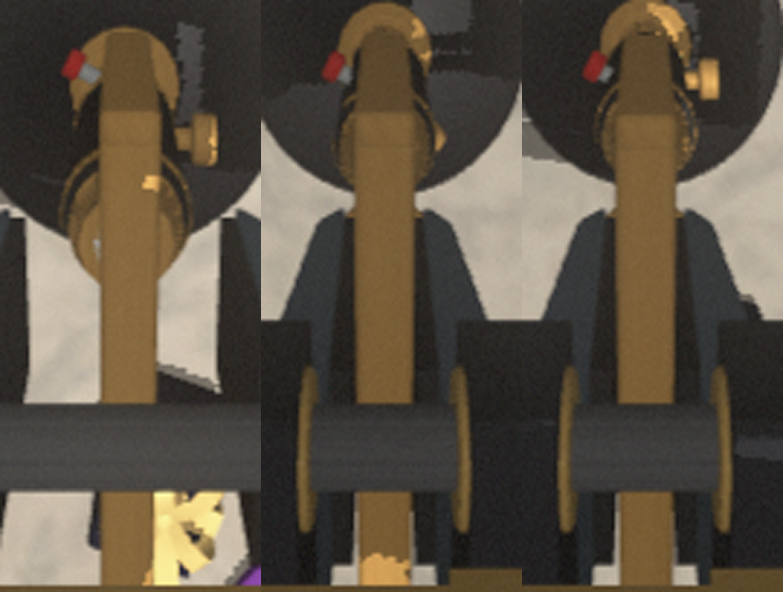

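```bash
python3 -m inch '{"translation":[[0,0,-0.5],[0,0,-1],[0,0,-1]],"angular":[[0,0,0],[0,0,0],[0,0,0]],"fingers":[0.92,0.92,0.92]}' >/dev/null; python3 st.py
python3 -m inch '{"translation":[[0,0,-0.4],[0,0,-0.8],[0,0,-0.8]],"angular":[[0,0,0],[0,0,0],[0,0,0]],"fingers":[0.92,0.92,0.92]}' >/dev/null; python3 st.py
```

```text
t 18.98 pos [0.5427 0.032  0.2568] lift 0.0730 twist -0.110 F [-0.79 -0.99  3.24] T [-0.086  0.218  0.154]
t 19.23 pos [0.5427 0.032  0.2567] lift 0.0729 twist -0.110 F [-0.83 -1.09  7.54] T [-0.05   0.611  0.18 ]
```

```bash
python3 -m inch '{"translation":[[0,0,0.5],[0,0,0.8],[0,0,0.8]],"angular":[[0,0,0],[0,0,0],[0,0,0]],"fingers":[0.92,0.92,0.92]}' >/dev/null; python3 st.py
python3 -m inch '{"translation":[[0,0,0],[0,0,0],[0,0,0],[0,0,0],[0,0,0]],"angular":[[0,0,0],[0,0,0],[0,0,0],[0,0,0],[0,0,0]],"fingers":[0.87,0.82,0.75,0.65,0.6]}'
python3 -c "
from h import *
S=cam('scene','s14');crop(S,230,150,310,250,6,'s14c');W=cam('wrist','w14')"
```

```text
t 19.48 pos [0.5428 0.032  0.2568] lift 0.0730 twist -0.110 F [-2.68 -0.9   6.24] T [-0.066  0.38   0.147]
time_s: 19.9
ee_pos: [0.5428, 0.0321, 0.2557]
ee_rot: [-90.0, 0.0, -82.5]
ft_force: [-0.2, 0.8, 0.2]
gripper_width: 0.0331
```

View pics/s14c.png

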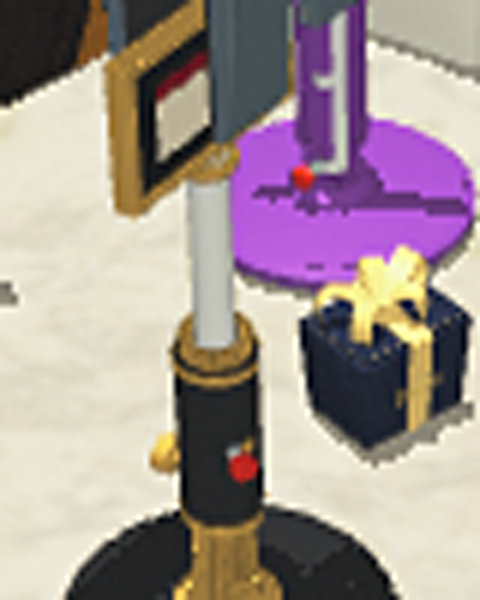

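View pics/w14.png

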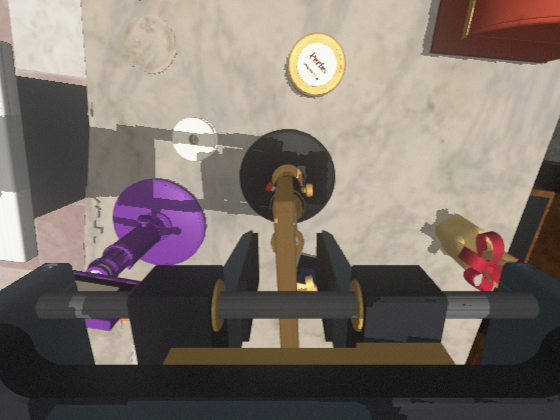

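```bash
python3 -m inch '{"translation":[[0,0,5],[0,0,20],[0,0,40],[0,0,60],[-0.3,-3,75],[-0.3,-3,78.3],[-0.3,-3,78.3],[-0.3,-3,78.3]],"angular":[[0,0,0],[0,0,0],[0,0,0],[0,0,0.02],[0,0,0.08],[0,0,0.108],[0,0,0.108],[0,0,0.108]],"fingers":[0.4,0.3,0.2,0,0,0,0,0]}'
python3 - <<'E'
from h import *
import pickle
D={n:cam(n,n+'15') for n in('scene','top','wrist')};pickle.dump(D,open('D15.pkl','wb'))
D1=pickle.load(open('D1.pkl','rb'))
a=cv2.cvtColor(D1['wrist']['color'],cv2.COLOR_RGB2BGR)[110:220,240:340];b=cv2.cvtColor(D['wrist']['color'],cv2.COLOR_RGB2BGR)[110:220,240:340]
cv2.imwrite('pics/ab.png',np.hstack([cv2.resize(i,None,fx=4,fy=5,interpolation=cv2.INTER_CUBIC) for i in(a,b)]))
print(D1['wrist']['rvec'],D['wrist']['rvec'],D1['wrist']['tvec'],D['wrist']['tvec'],robot.get_obs()['ee_pos'])
a=cv2.cvtColor(D1['top']['color'],cv2.COLOR_RGB2BGR);print()
E
```

```text
time_s: 20.67
ee_pos: [0.5424, 0.0291, 0.3346]
ee_rot: [-90.0, -0.0, -76.4]
ft_force: [-0.3, 0.9, 0.0]
gripper_width: 0.087
[-2.82208844 -0.33862703 -0.05150424] [-2.82293363 -0.33818497 -0.04962725] [-0.53217101 -0.16438444  0.47679976] [-0.53245352 -0.16379221  0.47718935] [0.54211786 0.02910308 0.33358906]
```

View pics/ab.png

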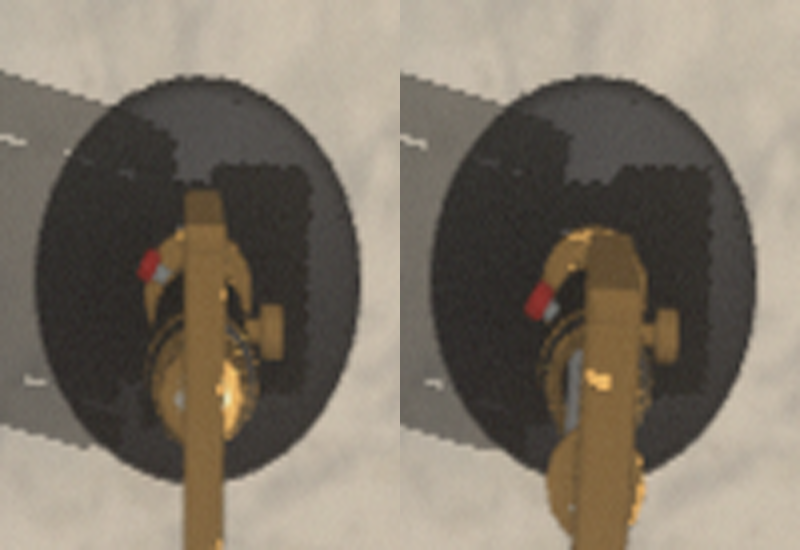

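```bash
python3 - <<'E'
from h import *
import pickle
D=pickle.load(open('D15.pkl','rb'));crop(D['wrist'],230,130,350,300,4.5/1.3,'w15c');crop(D['top'],200,140,340,260,5,'t15c')
E
```

```text
(no output)
```

View pics/w15c.png

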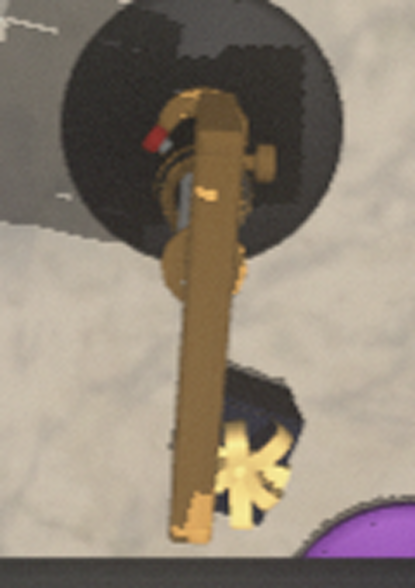

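View pics/t15c.png

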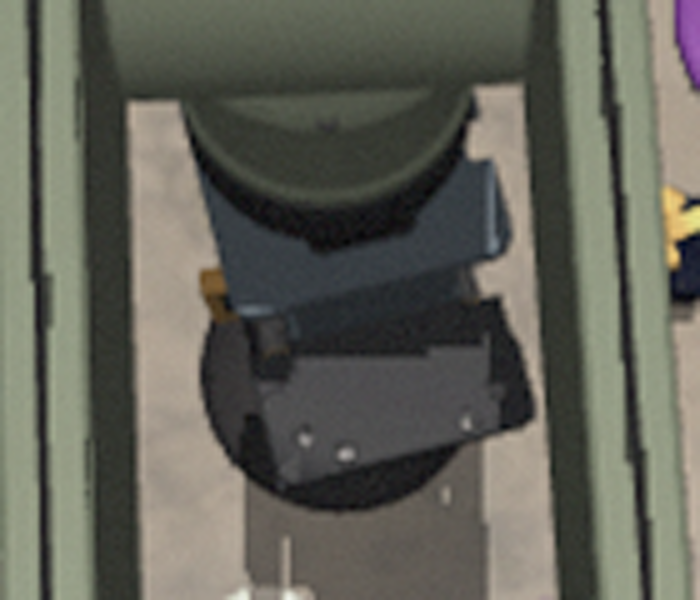

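```bash
python3 - <<'E'
from h import *
import pickle
D=pickle.load(open('D15.pkl','rb'));W=D['wrist'];s=4.5/1.3
P=[]
for a in [(196,135),(243,135),(171,541),(213,541)]:
    c,r=ray(W,230+a[0]/s,130+a[1]/s);p=c+r*(0.2955-c[2])/r[2];P.append(p);print(np.round(p,4))
P=np.array(P);print(P.mean(0));e=(P[0]+P[1]-P[2]-P[3])/2;print(np.linalg.norm(e),np.degrees(np.arctan2(e[1],e[0])))
E
```

```text
[0.5295 0.0761 0.2955]
[0.5388 0.0783 0.2955]
[ 0.546  -0.0159  0.2955]
[ 0.5553 -0.0136  0.2955]
[0.54239182 0.03124363 0.2955    ]
0.09339458646831839 100.16571016807436
```

```bash
python3 - <<'E'
from h import *
import pickle
A=pickle.load(open('D1.pkl','rb'))['wrist'];B=pickle.load(open('D15.pkl','rb'))['wrist']
ga=cv2.cvtColor(A['color'],cv2.COLOR_RGB2GRAY);gb=cv2.cvtColor(B['color'],cv2.COLOR_RGB2GRAY)
def off(p,init=(0,0)):
    x0,y0,x1,y1=p;M=np.eye(2,3,dtype=np.float32);M[:,2]=init
    m=8
    cc,M=cv2.findTransformECC(ga[y0:y1,x0:x1].astype(np.float32),gb[y0-m:y1+m,x0-m:x1+m].astype(np.float32),np.array([[1,0,m+init[0]],[0,1,m+init[1]]],np.float32),cv2.MOTION_TRANSLATION,(3,300,1e-6),None,1)
    return M[:,2]-m,cc
def onz(d,u,v,z):
    c,r=ray(d,u,v);return (c+r*(z-c[2])/r[2])[:2]
for n,p,z in(('knob',(302,166,316,188),.102),('knobcap',(304,168,313,185),.102),('footR',(318,140,336,190),.014),('footT',(275,120,305,135),.014),('footBL',(255,180,280,212),.014),('tin',(298,46,352,104),.042),('spool',(190,105,236,148),.02)):
    o,cc=off(p);c=np.array([(p[0]+p[2])/2,(p[1]+p[3])/2]);a=onz(A,*c,z);b=onz(B,*(c+o),z);print(n,np.round(o,2),round(cc,3),'world shift mm',np.round((b-a)*1e3,2))
E
```

```text
knob [-1.26  0.78] 0.979 world shift mm [-1.18 -1.  ]
knobcap [-1.2   0.81] 0.984 world shift mm [-1.09 -1.01]
footR [-1.05  0.15] 0.997 world shift mm [-1.54 -0.18]
footT [-0.97 -0.02] 0.995 world shift mm [-1.31  0.11]
footBL [-2.04 -0.35] 0.99 world shift mm [-3.35  0.35]
tin [-0.24  0.19] 0.981 world shift mm [-0.03  0.02]
spool [-0.21  0.28] 0.984 world shift mm [-0.    0.02]
```

The before/after wrist views agree on the bystanders (shift <0.05 mm). The foot crept about 1.5 mm and turned about 2.6° clockwise while I leaned on the channel edge. The sign is locked and home (sign −3.5°, stand −2.6°). I'll retreat and do a last look.

```bash
python3 -m inch '{"translation":[[0,0,15],[0,0,40],[-10,-10,65],[-30,-40,70],[-50,-75,70],[-70,-110,70],[-90,-145,70],[-105,-170,70],[-110,-180,70],[-110,-180,70]],"angular":[[0,0,0],[0,0,0],[0,0,0],[0,0,0],[0,0,0],[0,0,0],[0,0,0],[0,0,0],[0,0,0],[0,0,0]],"fingers":[0,0,0,0,0,0,0,0,0,0]}'
python3 - <<'E'
from h import *
S=cam('scene','s16');T=cam('top','t16');crop(S,190,120,330,300,4,'s16c');crop(T,160,120,360,300,4,'t16c')
E
```

```text
time_s: 21.65
ee_pos: [0.4315, -0.1524, 0.4042]
ee_rot: [-90.0, -0.0, -76.5]
ft_force: [-0.5, -0.3, 0.1]
gripper_width: 0.0913
```

View pics/s16c.png

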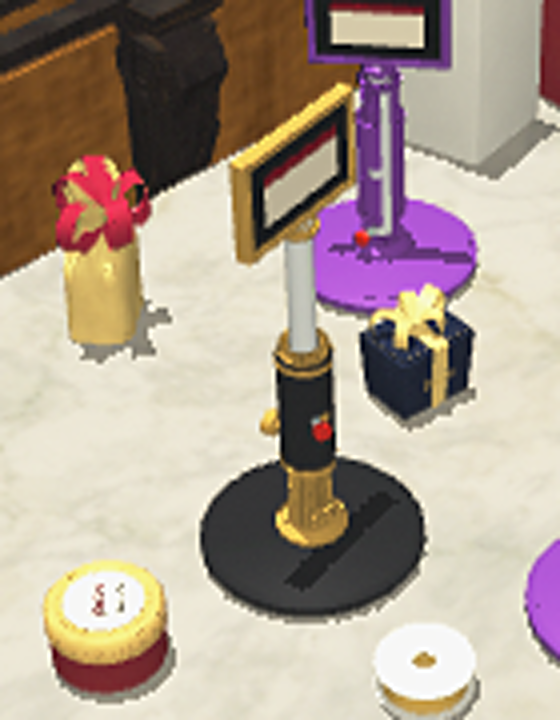

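View pics/t16c.png

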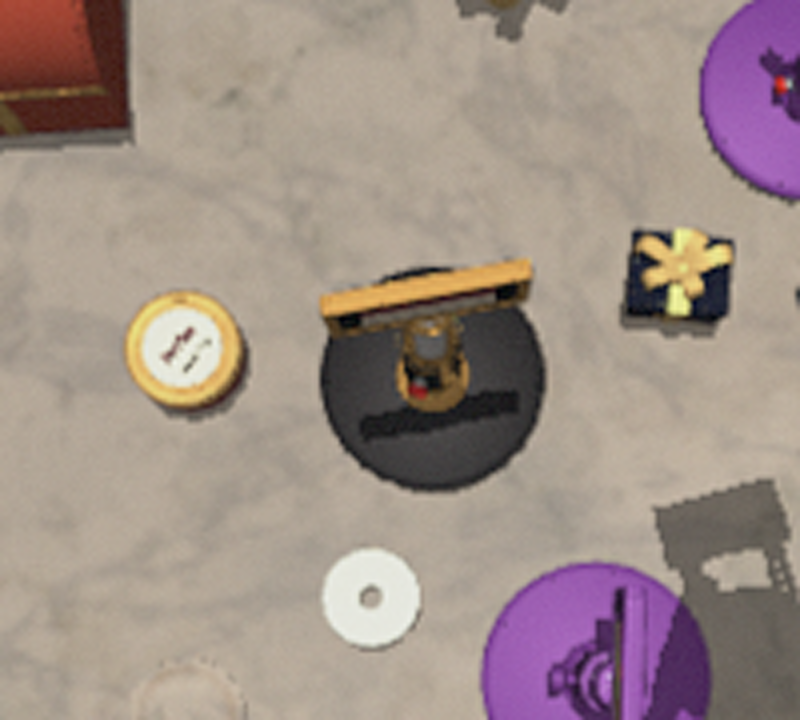

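The sign stands raised on its own: lug (scene crop (321,430)) in the sleeve's notch, goods in place and arm clear. I'm handing it in.

```bash
python3 -c "
from cell import robot
print(robot.sign_off())"
```

```text
the job is handed in; nothing more can be done
None
```

The sign is raised and locked in the sleeve's notch and stays up by itself, but the foot of the stand was shifted and turned slightly in the process. I handed the job in at about 21.7 s of the 67 s allowed.

- **What I did:** I gripped the sign over the pole and turned it anticlockwise about 1.04 rad. I then drew it up, leaning lightly against the channel edge, until the lug slipped in at a lift of about 0.071. I turned it clockwise to the stop, lowered the lug onto the notch floor at about 0.073, let go and backed the arm away.
- **Final checks that passed:**
  - The lug sits in the notch, and the final pictures show the sign standing up with the robot clear.
  - The sign's bearing puts it within about 1° of fully home.
  - The tin and the spool have not moved measurably (under 0.05 mm). The gift box shows no shift in the pictures I compared.
- **What did not go cleanly:** The foot has moved about 1.5 mm toward the robot and turned about 2.6° clockwise, so the foot's edge is roughly 4 mm from where it was. This happened during the search.
  - **First lean:** it was too firm; the lug stuck on the channel edge and the upward pull briefly reached 11 N before I backed off.
  - **Later push:** I turned too early, before the lug was in the notch, and the twist reached 0.23 N m.
  - **At the stop:** the twist was about 0.2 N m.
  - I did not try to push the foot back, because that risked disturbing it more.

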